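# Lay the washed bearing set away in its foam drawer

## Robot

A 6-joint arm with a two-finger parallel gripper is mounted at the origin on the work surface. World frame = base frame: x ahead of the robot, y to its left, z up, the work surface at z = 0. Lengths are in mm, angles in rad, forces in N, time in s.
With the tool pointing down it reaches from about 350 to 775 mm from the base axis. Payload 7.3 kg.
Tool frame: the origin (TCP) lies between the finger pads; the fingertips stand 22 mm ahead of it and the grasp point (between the pads) lies 3 mm ahead of it; z points along the fingers, x is the direction in which the jaws open and shut, and the axes are right-handed (so a half turn about z gives the same grasp; the last joint's range is limited). The gripper opens to 92 mm and grips with 3 to 60 N. Pads are 19 mm wide; open, the fingers measure 130 mm over their backs; the gripper's body (75 mm by 190 mm) begins 47 mm behind the grasp point.
Start: joints at [1.169, 0.342, 1.524, -0, 1.275, -0.146], TCP at [132.819, 507.939, 248.741] pointing down, gripper open.
Joint ranges: [-2.53, 2.53], [-0.77, 2.02], [0.04, 2.7], [-1, 4.14], [0.28, 2.66], [-3.11, 3.11]. Speed limits (rad/s): [2.57, 2.57, 3.14, 3.14, 3.14, 3.14].

## Interface

Orientations are given as [roll, pitch, yaw] about the fixed x, y, z axes, in that order (R = Rz(yaw) Ry(pitch) Rx(roll)).
In Python, from plant import * gives the robot as it stands. The module is installed in compiled form; this text tells all that it offers.
- The arm moves only by the shell command python3 -m handwheel 'ROWS' [OPENING]. ROWS is a JSON object of lists of equal length, an entry for each row: "translation": the shift along the world's x, y, z in units of 15 cm (1.0 is 15 cm), a list of three; "twist": the turn about the world's z in units of 90 degrees (1.0 is 90 degrees). In form: {"translation": [[tx, ty, tz], ...], "twist": [twist, ...]}. A call has exactly 8 rows; each row shifts and turns the pose as measured when the row begins; what a row does not reach is not made up. A row lasts 1/8 s, in which the tool goes at most 62.5 mm and 10.7 degrees, less where a joint would pass 70% of its speed; a pose out of reach is approached as far as the arm can. A call with a number of a shift or a turn outside -1 to 1 is refused whole. A call with a gripper value outside its range is refused whole. OPENING is the closure in counts, from 0 (fully open) to 255 (shut), set as the call begins (- or left out, the last holds). The fingers move at their own pace and stop on an object; the grip force is fixed at half the most. Time passes only in rows, so rows that do not move let the fingers close, or fill a call up. It gives the time, the measured TCP pose, the force and the opening at its end, in the units of the state.
- get_obs(): the state, without advancing time (a new reading comes with each control period).
- capture(name): name is "side" or "top"; returns a dict with "img" (420x560x3 uint8, red, green, blue), "vertical_fov" (degrees; the focal length in pixels is half the picture's height over the tangent of half this angle, whatever the lens; pixels are square), "cx", "cy" (the principal point, pixels), "world_from_camera" (4x4, takes a point from camera to world coordinates). Camera axes: x right, y up, looking along -z (the intrinsics and any distortion apply to the point x, -y, -z); pixel columns grow to the right and rows downward; lengths in mm; the calibration is good to about 2 mm. A picture is of the moment at which its call begins. There is no depth.
- close_job(): hands the job in, once; it reports no verdict.
Trained networks look in the newest picture that a camera, given by its name, has taken for a name from the list of things; names that differ only in an ending like _2 or _b are one class to them, and where a whole thing is asked for, a point or a joint stands for the part that bears it (a point fixed in the world has none). Each returns a list of dicts, best first, with "score" (0 to 1); they miss things now and then, are a little off and sometimes report something else, mostly with a low value. They report only what shows in the picture. A call takes as long as a camera call. They do not tell look-alikes from the thing itself.
- search_frame(camera, label): "position" ([x, y, z] in mm, in the coordinates of the camera as it stood for that picture, good to about 4 mm: the middle of the surface that is visible of it).
- spot_point(camera, label): "position" ([x, y, z] in mm, in the coordinates of the camera as it stood for that picture, good to about 4 mm: a listed point, or the origin of a listed thing).
The state is a dict: "time": time; "joint_positions": joint angles; "dq": joint speeds; "tau": joint torques, N m; "tool_pos": TCP position; "tcp_rot": TCP orientation; "contact_force": force on the tool from outside, world axes, zero at the start; "moment": the same for the moment, N m; "grip_width": finger opening in mm.
Only numpy, scipy, OpenCV 4.12 (cv2) and the standard library are available. Lean on these libraries where they do the work, as an engineer would, in place of code of your own. Each camera call takes 0.05 s, during which the arm holds its last target.

## Task

The washed bearing set is on the black mat: pull the half-open drawer of the chest all the way out and lay every part that is there fully home in the foam nest cut to its shape: pillow blocks foot down, each ball bearing flat in the round nest of its own size, and the square covers turned open side down so that no grit gets in. Then push the drawer gently fully shut with the whole set in it, leaving the tools and the grease tin as they are.

Things in the scene. Friction and masses are not known exactly. Their poses are not given: they have to be found in the camera images.
- drawer (a joint): How far the drawer is pushed into the low blue chest, in m: 0 = all the way out, 0.22 = shut (a stop at each end). It slides along the chest's x axis with about 3 N of friction and stays where it is left; starts about half-way. The chest is fixed, 320 mm wide, 270 mm deep and 92 mm high.
- drawer_handle (a point): Middle of the drawer's level bar handle: 11 mm thick, 130 mm long along y, 56 mm above the bench, its axis 35 mm in front of the drawer's face (316 mm wide, 8 to 76 mm above the bench); a post 55 mm either side. Axes are the chest's: x from the face into the chest, so the drawer opens along minus x, roughly towards the robot.
- nest_cap1 (a point): Centre of the floor of one of two square nests, 63 x 63 mm, for the covers. All nests are pockets 8 mm deep in dark foam on the drawer's floor (yellow nest floors 22 mm, foam top 30 mm above the bench); axes as the handle's, z up. The inside of the drawer's face is 160 mm from here; drawer full out, the chest's front is 60 mm beyond. Either cover may go in either.
- nest_cap2 (a point): Centre of the floor of the other square nest, 63 x 63 mm, for a cover. 95 mm beside nest_cap1 (along y), in the middle of the drawer's width.
- nest_big (a point): Centre of the floor of the larger round nest, 69 mm across, for the big ball bearing. 100 mm nearer the handle (along minus x) than nest_cap1.
- nest_small (a point): Centre of the floor of the smaller round nest, 54 mm across, for the small ball bearing. 100 mm nearer the handle (along minus x) than nest_cap2.
- nest_block1 (a point): Centre of the floor of one of two oblong nests, 79 (x) x 43 (y) mm, for the feet of the pillow blocks. 95 mm beside nest_cap2 (along y) and 4 mm nearer the handle. Either block may go in either, either way round.
- nest_block2 (a point): Centre of the floor of the other oblong nest, 79 (x) x 43 (y) mm, for a pillow block. 96 mm nearer the handle (along minus x) than nest_block1.
- block1_mid (a point): Cast pillow block (two alike): foot 72 (x) x 36 (y) x 12 mm, on it a round-topped housing 46 mm long (x) and 30 mm thick (y, flat faces with a dark bore); 47 mm high in all, 0.24 kg, starts foot down. This point is its centre, 23.5 mm above the foot's underside; z points up out of the foot. May be absent (None).
- block2_mid (a point): Cast pillow block (two alike): foot 72 (x) x 36 (y) x 12 mm, on it a round-topped housing 46 mm long (x) and 30 mm thick (y, flat faces with a dark bore); 47 mm high in all, 0.24 kg, starts foot down. This point is its centre, 23.5 mm above the foot's underside; z points up out of the foot. May be absent (None).
- bearing_big_mid (a point): The big ball bearing: a steel ring 62 mm outside, 30 mm bore, 16 mm thick, with dark seals, lying flat; both faces alike. This point is its centre, 8 mm above its underside; z is its axis. About 0.2 kg. Seated: centre 8 mm above the nest floor. May be absent (None).
- bearing_small_mid (a point): The small ball bearing: a steel ring 47 mm outside, 20 mm bore, 14 mm thick, with dark seals, lying flat; both faces alike. This point is its centre, 7 mm above its underside; z is its axis. About 0.11 kg. Seated: centre 7 mm above the nest floor. May be absent (None).
- cover1_mid (a point): Square cast bearing cover (two alike): a box open on one side, 56 x 56 mm, 42 mm deep, walls 5 mm, closed plate 6 mm with a 2 mm boss; 0.15 kg. This point is its centre, 21 mm from rim and plate; z points from the open rim to the closed plate, x and y to the side walls. Starts on edge on a side wall, plate roughly towards the robot. Always there.
- cover2_mid (a point): Square cast bearing cover (two alike): a box open on one side, 56 x 56 mm, 42 mm deep, walls 5 mm, closed plate 6 mm with a 2 mm boss; 0.15 kg. This point is its centre, 21 mm from rim and plate; z points from the open rim to the closed plate, x and y to the side walls. Starts on edge on a side wall, plate roughly towards the robot. May be absent (None).
- grease_tin: Bystander: a plain round tin, 74 mm across and 75 mm high, on the bench beyond the mat. Origin under its centre.
- screwdriver: Bystander: a screwdriver with a black handle lying on the bench beyond the mat.
- wrench: Bystander: a steel wrench lying on top of the chest.
Mind the look-alikes: they are no part of the job. Leave any brown or purple look-alike of the part that bears cover2_mid alone.

How it is judged:
By the outcome, as a careful person would: the job done as asked, in the order asked, and still so for the second after the job is handed in, with the robot touching nothing.
Of block1, block2, bearing_big, bearing_small, cover2 only 3 to 5 are there at a start; the rules pass over those that are not, and their reading is None.
At some moment in a run one of block1, block2, bearing_big, bearing_small may be knocked a few centimetres aside while the robot is not near it.
It also fails if it takes over 210 s, if anything falls off the work surface, if the arm or the gripper's body presses on something with over 40 N, if the wrist force passes 120 N, or if a joint passes its speed limit or range.

## Working session

There is one attempt and no reset: what is moved stays moved. The work goes in short steps, Python scripts to look and compute and a shell command to move; the robot and the scene stay as the last step left them, time stands still between calls to the robot, and variables do not carry over. Pictures are saved under pics/ and viewed, and the job is handed in when it is done.

```bash
mkdir -p pics
python3 - <<'E'
from plant import *
import cv2
print(get_obs())
for n in("side","top"):
    c=capture(n); cv2.imwrite(f"pics/{n}0.png",c["img"][:,:,::-1]); print(n,c["vertical_fov"],c["cx"],c["cy"],c["world_from_camera"], [k for k in c])
E
```

```text
{'time': 0.0, 'joint_positions': array([ 1.16901156e+00,  3.42721060e-01,  1.52505441e+00, -3.29089763e-05,
        1.27538323e+00, -1.45999971e-01]), 'dq': array([ 0.00104106, -0.00126758, -0.00014554,  0.00096059, -0.00088786,
       -0.00034365]), 'tau': array([ 9.24600099e-04, -4.31233943e+01, -2.44222909e+01,  7.19997799e-02,
        5.57714654e-02, -1.28970328e-04]), 'tool_pos': array([132.6618875 , 507.56191107, 248.03274838]), 'tcp_rot': array([-3.14139596e+00,  1.55395999e-03,  1.31502129e+00]), 'contact_force': array([-0.23059699,  0.08776548, -0.09732527]), 'moment': array([-0.02314288, -0.02906   ,  0.05187189]), 'grip_width': 92.11969532064862}
side 52.418064860256855 277.6692730625971 203.41945416770133 [[-9.14624400e-01  2.93995857e-01 -2.77540345e-01  2.91525589e+02]
 [-4.03975921e-01 -6.36867429e-01  6.56660745e-01  8.59675157e+02]
 [ 1.62991325e-02  7.12717556e-01  7.01261737e-01  8.24299116e+02]
 [ 0.00000000e+00  0.00000000e+00  0.00000000e+00  1.00000000e+00]] ['img', 'vertical_fov', 'cx', 'cy', 'world_from_camera']
top 46.12456306283108 281.8893206376054 208.94581859339596 [[-5.93519658e-03  9.96404202e-01 -8.45188706e-02  4.98026827e+02]
 [-9.99920295e-01 -4.97172288e-03  1.16054313e-02  1.51914972e+02]
 [ 1.11434961e-02  8.45810146e-02  9.96354292e-01  1.40798452e+03]
 [ 0.00000000e+00  0.00000000e+00  0.00000000e+00  1.00000000e+00]] ['img', 'vertical_fov', 'cx', 'cy', 'world_from_camera']
```

View pics/top0.png

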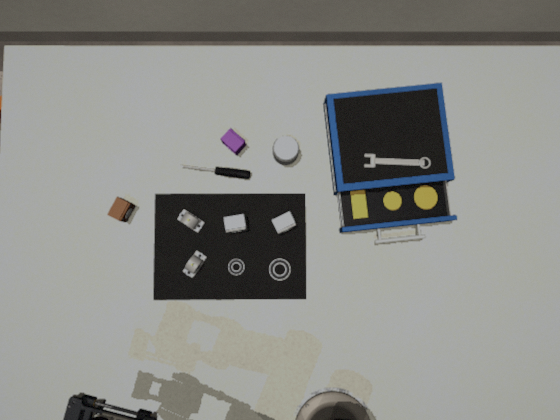

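View pics/side0.png

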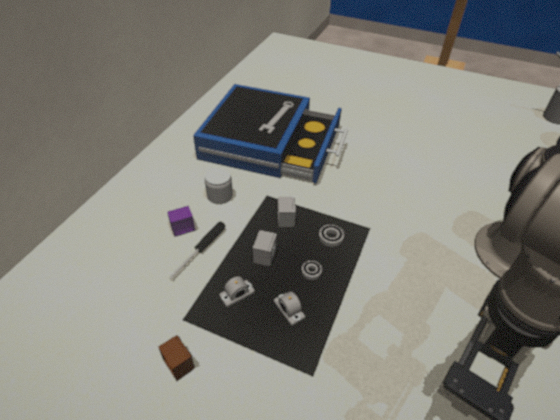

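```bash
cat > h.py <<'E'
from plant import *
import numpy as np, cv2
def cap(n,save=None):
    c=capture(n)
    if save: cv2.imwrite(f"pics/{save}.png",c["img"][:,:,::-1])
    return c
def K(c):
    f=210/np.tan(np.radians(c["vertical_fov"]/2)); return np.array([[f,0,c["cx"]],[0,f,c["cy"]],[0,0,1]])
def proj(c,P):
    T=np.linalg.inv(c["world_from_camera"]); p=(T[:3,:3]@np.atleast_2d(P).T).T+T[:3,3]
    q=np.c_[p[:,0],-p[:,1],-p[:,2]]; q=(K(c)@q.T).T; return q[:,:2]/q[:,2:]
def back(c,uv,z):
    uv=np.atleast_2d(uv).astype(float); k=K(c); W=c["world_from_camera"]
    d=np.c_[(uv[:,0]-k[0,2])/k[0,0],-(uv[:,1]-k[1,2])/k[1,1],-np.ones(len(uv))]
    d=(W[:3,:3]@d.T).T; o=W[:3,3]; s=(z-o[2])/d[:,2]; return o+d*s[:,None]
def w(c,p): return c["world_from_camera"][:3,:3]@np.array(p)+c["world_from_camera"][:3,3]
E
python3 - <<'E'
from h import *
np.set_printoptions(precision=1,suppress=True)
for n in("top","side"):
    c=cap(n)
    for l in ["drawer_handle","nest_cap1","nest_cap2","nest_big","nest_small","nest_block1","nest_block2","block1_mid","bearing_big_mid","bearing_small_mid","cover1_mid","grease_tin"]:
        r=spot_point(n,l)
        print(n,l,[(round(x["score"],2),w(c,x["position"]).round(0).tolist()) for x in r])
o=get_obs(); print(proj(c,o["tool_pos"]),o["time"])
c=cap("top");print(proj(c,o["tool_pos"]))
E
```

```text
top drawer_handle [(0.89, [530.0, -187.0, 57.0])]
top nest_cap1 [(0.22, [625.0, -79.0, 24.0])]
top nest_cap2 [(0.22, [625.0, -79.0, 24.0])]
top nest_big [(0.97, [646.0, -270.0, 24.0])]
top nest_small [(0.71, [636.0, -173.0, 21.0])]
top nest_block1 [(0.56, [627.0, -78.0, 23.0])]
top nest_block2 [(0.56, [627.0, -78.0, 23.0])]
top block1_mid [(0.66, [463.0, 379.0, 26.0])]
top bearing_big_mid [(0.85, [449.0, 142.0, 12.0]), (0.19, [576.0, 266.0, 32.0])]
top bearing_small_mid [(0.71, [627.0, -76.0, 22.0]), (0.51, [449.0, 265.0, 10.0])]
top cover1_mid []
top grease_tin [(0.58, [781.0, 124.0, 2.0]), (0.22, [577.0, 266.0, 29.0])]
side drawer_handle [(0.85, [533.0, -186.0, 53.0])]
side nest_cap1 [(0.96, [748.0, -260.0, 22.0]), (0.63, [444.0, 143.0, 12.0]), (0.57, [735.0, -164.0, 22.0])]
side nest_cap2 [(0.96, [748.0, -260.0, 22.0]), (0.63, [444.0, 143.0, 12.0]), (0.57, [735.0, -164.0, 22.0])]
side nest_big [(0.76, [645.0, -268.0, 21.0]), (0.36, [461.0, 385.0, 23.0])]
side nest_small [(0.58, [637.0, -175.0, 23.0]), (0.38, [644.0, -268.0, 21.0]), (0.29, [738.0, -172.0, 93.0])]
side nest_block1 [(0.87, [624.0, -81.0, 23.0])]
side nest_block2 [(0.87, [624.0, -81.0, 23.0])]
side block1_mid [(0.64, [460.0, 389.0, 20.0])]
side bearing_big_mid [(0.79, [441.0, 143.0, 13.0])]
side bearing_small_mid [(0.54, [453.0, 268.0, 11.0]), (0.49, [576.0, 264.0, 27.0])]
side cover1_mid [(0.6, [733.0, -169.0, 24.0]), (0.59, [573.0, 136.0, 28.0])]
side grease_tin [(0.74, [775.0, 133.0, 1.0]), (0.4, [749.0, -260.0, 20.0])]
[[478.4 371.6]] 1.4
[[120.4 413.2]]
```

Run:
```python
import cv2,numpy as np
a=cv2.imread("pics/top0.png"); b=cv2.imread("pics/side0.png")
x=cv2.resize(a[185:305,145:315],None,fx=4.6,fy=4.6,interpolation=cv2.INTER_CUBIC); cv2.imwrite("pics/z1.png",x)
x=cv2.resize(b[185:365,185:385],None,fx=3.3,fy=3.3,interpolation=cv2.INTER_CUBIC); cv2.imwrite("pics/z2.png",x)
x=cv2.resize(a[80:250,315:465],None,fx=3.5,fy=3.5,interpolation=cv2.INTER_CUBIC); cv2.imwrite("pics/z3.png",x)
```

```text
(no output)
```

View pics/z1.png

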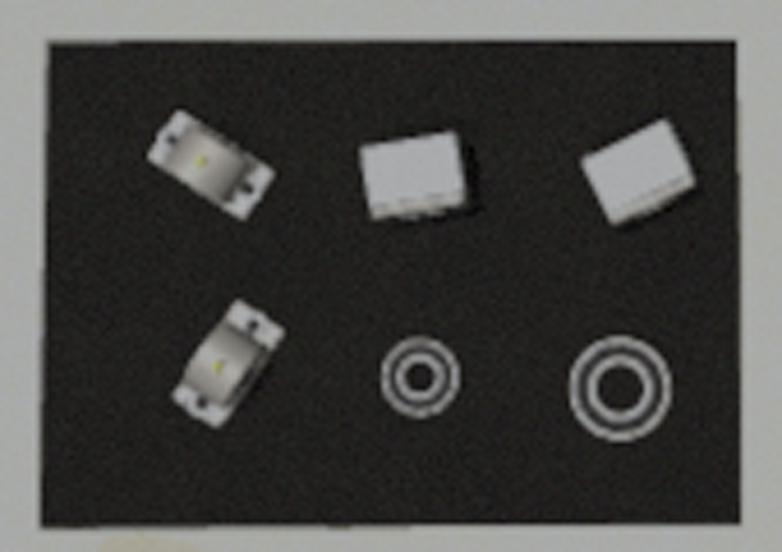

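View pics/z2.png

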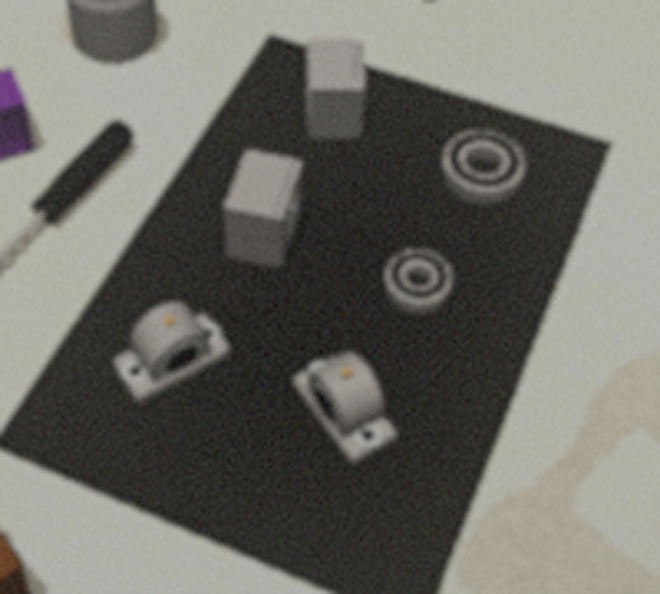

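View pics/z3.png

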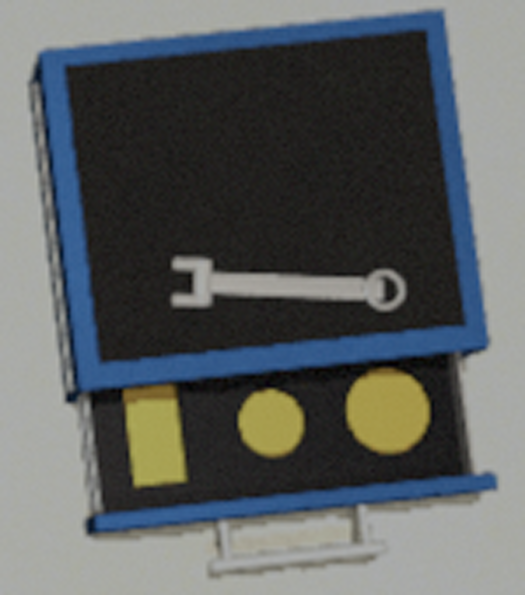

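```bash
cat >> h.py <<'E'
def show(name,c,u0,v0,u1,v1,s):
    cv2.imwrite(f"pics/{name}.png",cv2.resize(c["img"][v0:v1,u0:u1,::-1],None,fx=s,fy=s,interpolation=cv2.INTER_CUBIC))
E
python3 - <<'E'
from h import *
np.set_printoptions(precision=1,suppress=True)
c=cap("top"); s=cap("side")
def B1(p,z): return back(c,np.array(p)/4.6+[145,185]-.0,z)
def B2(p,z): return back(s,np.array(p)/3.3+[185,185],z)
def B3(p,z): return back(c,np.array(p)/3.5+[315,80],z)
for nm,P in dict(handle=B3([(210,572),(385,547)],60),face=B3([(90,525),(495,480)],76),front=B3([(75,393),(488,347)],92),back=B3([(42,48),(440,12)],92),small=B3([(271,423)],22),big=B3([(388,410)],22)).items():
    d=P[-1]-P[0]; print(nm,P[:,:2],P.mean(0)[:2],"len",np.linalg.norm(d),"ang y-axis",np.degrees(np.arctan2(d[0],-d[1])))
for nm,p,z in [("bA",[(180,108),(275,178),(245,222),(148,155)],12),("bB",[(238,298),(285,330),(217,430),(172,392)],12),("sm",[(420,377)],14),("bg",[(620,388)],16),("cL",[(360,148),(457,132),(467,190),(370,207)],56),("cR",[(582,160),(667,118),(693,175),(610,213)],56)]:
    P=B1(p,z); print(nm,P[:,:2].tolist(),P.mean(0)); 
    if len(P)>1:
        for i in range(4):
            d=P[(i+1)%4]-P[i]; print("  edge",np.linalg.norm(d).round(1),np.degrees(np.arctan2(d[1],d[0])).round(1))
for nm,p,z in [("sm",[(418,274)],14),("bg",[(484,160)],16)]: print("side",nm,B2(p,z))
E
```

```text
handle [[ 516.5 -117.7]
 [ 535.3 -255.3]] [ 525.9 -186.5] len 138.93654049564717 ang y-axis 7.745261611592053
face [[ 553.1  -22.3]
 [ 586.3 -337.8]] [ 569.7 -180.1] len 317.16707394369905 ang y-axis 6.010682040841539
front [[ 653.9  -10.3]
 [ 688.2 -330.2]] [ 671.  -170.2] len 321.65602326935976 ang y-axis 6.116330879303222
back [[ 925.3   11.3]
 [ 953.5 -301.8]] [ 939.4 -145.2] len 314.38976283001904 ang y-axis 5.147303150181067
small [[ 637.  -177.3]] [ 637.  -177.3] len 0.0 ang y-axis 180.0
big [[ 647.1 -272.6]] [ 647.1 -272.6] len 0.0 ang y-axis 180.0
bA [[619.1583574820432, 412.7629545320124], [575.6649617677388, 354.0087620259535], [548.7261512602869, 372.1948706988737], [590.2415138736271, 432.0882333188888]] [583.4 392.8  12. ]
  edge 73.1 -126.5
  edge 32.5 146.0
  edge 72.9 55.3
  edge 34.8 -33.8
bB [[502.2592439162008, 376.08171756331467], [482.5884599647146, 347.22862362498597], [422.2157300195116, 388.1545652762172], [445.3746979588808, 415.7543527613989]] [463.1 381.8  12. ]
  edge 34.9 -124.3
  edge 72.9 145.9
  edge 36.0 50.0
  edge 69.4 -34.9
sm [[453.57548670658275, 264.5481209002378]] [453.6 264.5  14. ]
bg [[446.21149043517414, 142.61570283743697]] [446.2 142.6  16. ]
cL [[590.860884989823, 297.15911578698643], [600.1355930126945, 239.35731357085584], [565.4522976750736, 233.38683811100668], [555.6391621066206, 291.07082499591286]] [578.  265.2  56. ]
  edge 58.5 -80.9
  edge 35.2 -170.2
  edge 58.5 99.7
  edge 35.7 9.8
cR [[582.9983974654756, 164.80801502053143], [607.891228727571, 113.88343702030348], [573.6842649583925, 98.61314874155575], [551.2842150859735, 148.26277826468765]] [579.  131.4  56. ]
  edge 56.7 -63.9
  edge 37.5 -155.9
  edge 54.5 114.3
  edge 35.8 27.6
side sm [[452.1 265.5  14. ]]
side bg [[443.7 144.7  16. ]]
```

```bash
python3 -m handwheel '{"translation":[[0.192,-0.287,0],[0.192,-0.287,0],[0.192,-0.287,0],[0.192,-0.287,0],[0.192,-0.287,0],[0.192,-0.287,0],[0.192,-0.287,0],[0.192,-0.287,0]],"twist":[0.03,0.03,0.03,0.03,0.03,0.03,0.03,0.02]}' 255
```

```text
time: 2.55
tool_pos: [367.5, 155.4, 249.6]
tcp_rot: [3.137, -0.003, 1.696]
contact_force: [1.1, 1.1, 0.6]
grip_width: 16.5
```

```bash
python3 -m handwheel '{"translation":[[0.217,-0.32,0],[0.217,-0.32,0],[0.217,-0.32,0],[0.217,-0.32,0],[0.217,-0.32,0],[0.217,-0.32,-0.1],[0.217,-0.32,-0.2],[0,0,-0.2]],"twist":[0,0,0,0,0,0,0,0]}'
python3 - <<'E'
from h import *
c=cap("top","t1")
print(get_obs()["tool_pos"],get_obs()["tcp_rot"],get_obs()["grip_width"])
show("z4",c,315,80,465,250,3.5)
E
```

```text
time: 3.55
tool_pos: [601.8, -194.0, 177.6]
tcp_rot: [3.126, 0.001, 1.691]
contact_force: [0.0, -0.1, 0.7]
grip_width: 0.2
[ 599.14926699 -191.71675179  173.05437568] [ 3.13320546 -0.00427644  1.69188007] 0.22078581835508546
```

View pics/z4.png

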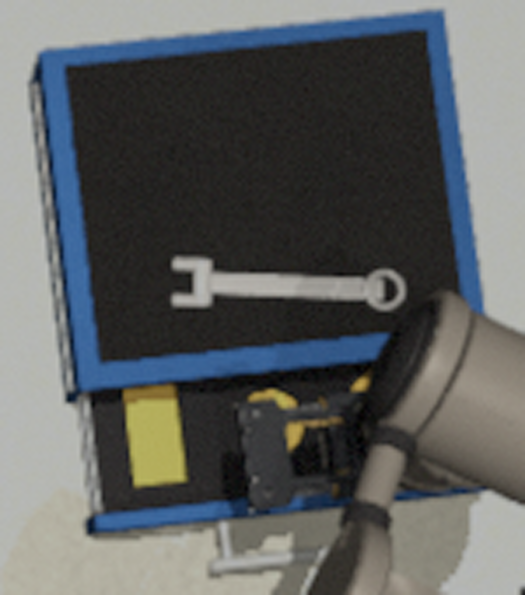

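```bash
python3 -m handwheel '{"translation":[[-0.02,0.07,-0.15],[0,0,-0.15],[0,0,-0.15],[0,0,-0.12],[0,0,-0.08],[0,0,-0.02],[0,0,0],[0,0,0]],"twist":[0,0,0,0,0,0,0,0]}'
```

```text
time: 4.6
tool_pos: [596.6, -179.2, 73.4]
tcp_rot: [3.132, -0.004, 1.694]
contact_force: [0.2, 1.2, 0.1]
grip_width: 0.6
```

```bash
python3 -m handwheel '{"translation":[[-0.08,-0.008,-0.02],[-0.08,-0.008,0],[-0.08,-0.008,0],[-0.08,-0.008,0],[-0.08,-0.008,0],[-0.08,-0.008,0],[-0.08,-0.008,0],[-0.08,-0.008,0]],"twist":[0,0,0,0,0,0,0,0]}'
```

```text
time: 5.6
tool_pos: [496.5, -189.8, 71.7]
tcp_rot: [3.125, -0.001, 1.693]
contact_force: [5.3, -0.1, -2.3]
grip_width: 0.7
```

```bash
python3 -m handwheel '{"translation":[[-0.04,-0.004,0],[-0.04,-0.004,0],[-0.04,-0.004,0],[-0.04,-0.004,0],[-0.03,-0.003,0],[-0.03,-0.003,0],[-0.03,-0.003,0],[-0.03,-0.003,0]],"twist":[0,0,0,0,0,0,0,0]}'
```

```text
time: 6.6
tool_pos: [462.2, -193.6, 72.5]
tcp_rot: [3.102, 0.003, 1.686]
contact_force: [24.5, 9.3, -14.5]
grip_width: 0.6
```

```bash
python3 -m handwheel '{"translation":[[0.06,0.006,0],[0.06,0.006,0.1],[0,0,0.3],[0,0,0.3],[0,0.3,0],[0,0.4,0],[0,0.4,0],[0,0,0]],"twist":[0,0,0,0,0,0,0,0]}'
python3 - <<'E'
from h import *
np.set_printoptions(precision=1,suppress=True)
print(get_obs()["tool_pos"])
c=cap("top","t2");show("z5",c,315,80,465,250,3.5)
for l in ["drawer_handle","nest_cap1","nest_big","nest_small","nest_block1"]:
        print(l,[(round(x["score"],2),w(c,x["position"]).round(0).tolist()) for x in spot_point("top",l)])
c=cap("side","s2")
for l in ["drawer_handle","nest_cap1","nest_big","nest_small","nest_block1"]:
        print(l,[(round(x["score"],2),w(c,x["position"]).round(0).tolist()) for x in spot_point("side",l)])
E
```

```text
time: 7.6
tool_pos: [475.0, -22.6, 180.1]
tcp_rot: [3.113, 0.0, 1.686]
contact_force: [0.3, 0.3, -0.1]
grip_width: -0.1
[475.  -22.6 180.1]
drawer_handle [(0.75, [407.0, -200.0, 57.0]), (0.4, [577.0, 132.0, 32.0])]
nest_cap1 [(0.96, [624.0, -272.0, 24.0]), (0.94, [620.0, -180.0, 22.0]), (0.4, [581.0, 134.0, 33.0]), (0.38, [512.0, -187.0, 23.0])]
nest_big [(0.97, [524.0, -280.0, 23.0])]
nest_small [(0.89, [514.0, -183.0, 21.0]), (0.73, [584.0, 394.0, 29.0])]
nest_block1 [(0.74, [598.0, -83.0, 22.0]), (0.68, [504.0, -94.0, 24.0])]
drawer_handle [(0.86, [407.0, -195.0, 53.0])]
nest_cap1 [(0.94, [622.0, -271.0, 20.0]), (0.61, [609.0, -175.0, 24.0])]
nest_big [(0.7, [520.0, -281.0, 19.0])]
nest_small [(0.94, [516.0, -188.0, 21.0]), (0.21, [776.0, 132.0, 2.0])]
nest_block1 [(0.71, [597.0, -83.0, 20.0])]
```

View pics/z5.png

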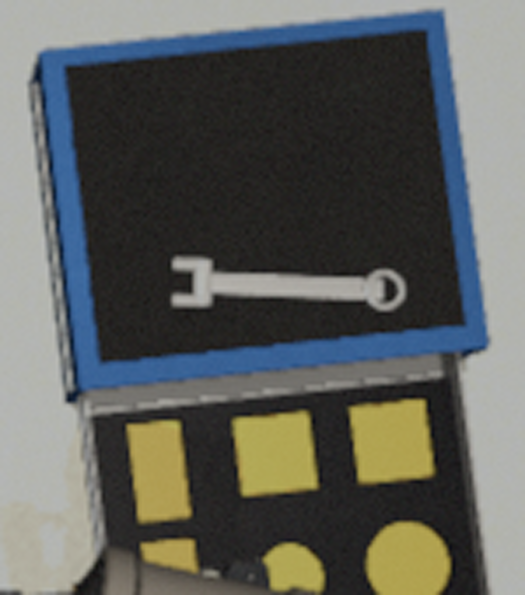

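View pics/s2.png

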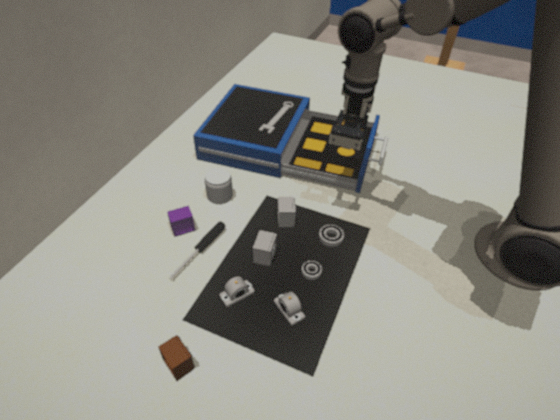

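```bash
python3 -m handwheel '{"translation":[[0.05,0.13,-0.06],[0.05,0.14,-0.1],[0.05,0.14,-0.1],[0.05,0.14,-0.1],[0.05,0.14,-0.1],[0.04,0.12,-0.1],[0,0.0,-0.08],[0,0,-0.03]],"twist":[0.05,0.05,0.05,0.05,0.015,0,0,0]}'
python3 - <<'E'
from h import *
np.set_printoptions(precision=1,suppress=True)
c=cap("top","t3");show("z6",c,315,150,465,320,3.5)
for l in ["drawer_handle","nest_cap1","nest_big","nest_small","nest_block1"]:
        print(l,[(round(x["score"],2),w(c,x["position"]).round(0).tolist()) for x in spot_point("top",l)])
hsv=cv2.cvtColor(c["img"],cv2.COLOR_RGB2HSV); m=cv2.inRange(hsv,(20,90,60),(35,255,255)); m[:, :315]=0
n,_,st,ce=cv2.connectedComponentsWithStats(m)
for i in range(1,n):
    if st[i,4]>80: print(st[i],back(c,ce[i],22)[0,:2])
E
```

```text
time: 9.2
tool_pos: [521.7, 97.1, 76.3]
tcp_rot: [3.11, 0.002, 2.025]
contact_force: [0.0, -0.8, 0.7]
grip_width: 0.5
drawer_handle [(0.56, [407.0, -200.0, 59.0])]
nest_cap1 [(0.75, [619.0, -180.0, 23.0]), (0.72, [624.0, -274.0, 24.0])]
nest_big [(0.56, [522.0, -278.0, 26.0])]
nest_small [(0.7, [513.0, -185.0, 24.0])]
nest_block1 [(0.81, [597.0, -80.0, 22.0]), (0.58, [501.0, -90.0, 21.0])]
[414 194  26  25 525] [ 622.8 -273.6]
[381 197  25  25 536] [ 613.3 -178.8]
[351 200  19  30 469] [599.5 -84.7]
[419 229  25  25 493] [ 523.2 -283.5]
[355 233  19  31 477] [504.  -94.4]
[388 235  20  20 315] [ 513.4 -188.9]
```

View pics/t3.png

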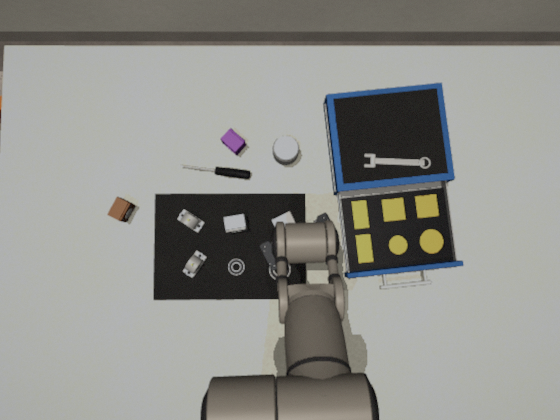

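View pics/z6.png

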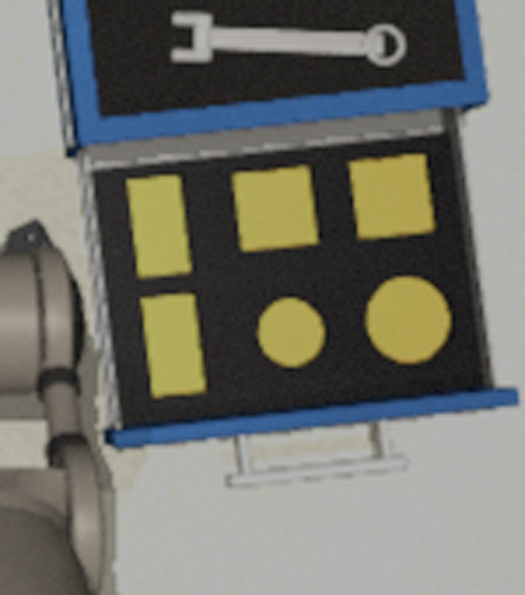

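```bash
python3 -m handwheel '{"translation":[[0.055,0.068,-0.03],[0.072,0.035,0],[0.072,0.035,0],[0.072,0.035,0],[0.072,0.035,0],[0.03,0.015,0],[0,0,0],[0,0,0]],"twist":[0,0,0,0,0,0,0,0]}'
python3 - <<'E'
from h import *
c=cap("side","s4");show("z7",c,185,150,385,365,2.7)
E
```

```text
time: 10.5
tool_pos: [583.1, 133.0, 73.4]
tcp_rot: [3.107, 0.004, 2.025]
contact_force: [0.6, 1.3, 0.7]
grip_width: 0.2
```

View pics/z7.png

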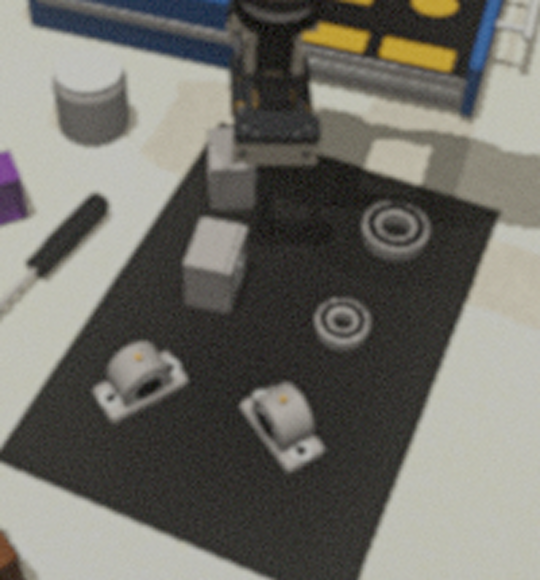

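```bash
python3 -m handwheel '{"translation":[[-0.08,-0.04,0],[-0.2,-0.1,0.2],[-0.3,-0.1,0.3],[-0.3,-0.1,0.3],[-0.2,-0.2,0],[0,-0.2,0],[0,-0.2,0],[0,0,0]],"twist":[0,-0.1,-0.12,-0.12,-0.12,-0.12,-0.12,-0.12]}' 0
python3 - <<'E'
from h import *
c=cap("top","t5");show("z8",c,145,180,315,305,4.6)
s=cap("side","s5");show("z9",s,185,150,385,365,2.7)
E
```

```text
time: 11.55
tool_pos: [418.9, -10.9, 193.3]
tcp_rot: [3.102, 0.0, 0.734]
contact_force: [-0.0, 0.4, -0.4]
grip_width: 75.7
```

View pics/z8.png

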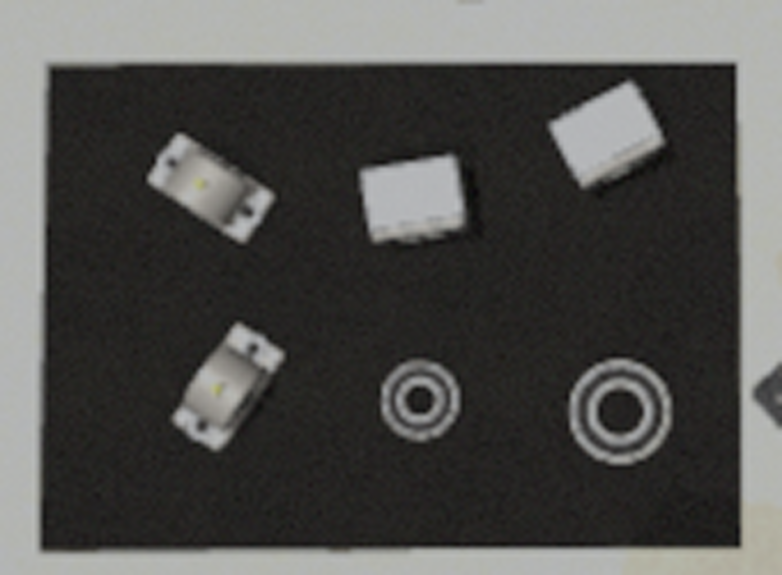

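View pics/z9.png

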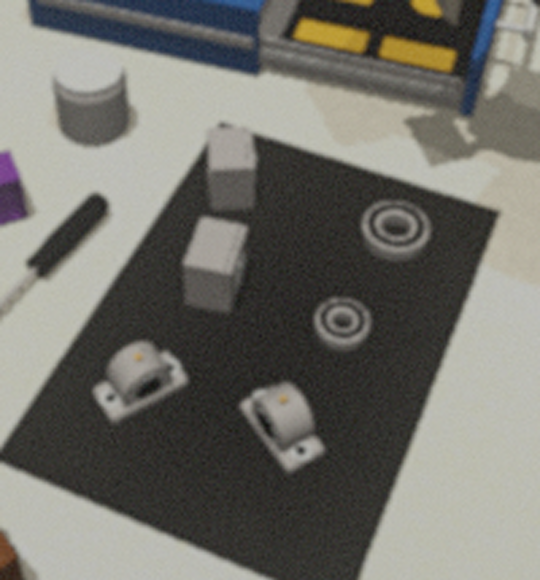

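Run:
```python
from h import *
np.set_printoptions(precision=1,suppress=True)
c=cap("top")
P=back(c,np.array([(550,125),(632,82),(583,182)])/4.6+[145,180],56)[:,:2]
d=P[1]-P[0]; d/=np.linalg.norm(d); n=np.array([d[1],-d[0]]); n=n if n[0]>0 else -n
m=(P[0]+P[1])/2; print(P,m,np.degrees(np.arctan2(n[1],n[0])),"centre",m-21*n)
```

```text
[[617.8 183.8]
 [643.5 134.6]
 [583.6 164.2]] [630.7 159.2] 27.512885401124038 centre [612.  149.5]
```

```bash
python3 -m handwheel '{"translation":[[0.16,0.12,-0.05],[0.16,0.13,-0.05],[0.16,0.13,-0.05],[0.16,0.13,-0.05],[0.16,0.14,-0.05],[0.16,0.14,-0.05],[0.16,0.14,-0.05],[0.14,0.12,-0.05]],"twist":[-0.119,-0.119,-0.119,-0.119,-0.119,-0.119,-0.119,-0.119]}' 0
```

```text
time: 12.7
tool_pos: [611.5, 156.2, 131.1]
tcp_rot: [3.101, 0.001, -0.754]
contact_force: [0.9, -0.1, 0.6]
grip_width: 91.4
```

```bash
python3 -m handwheel '{"translation":[[0,-0.04,0],[0,0,0],[0,0,0],[0,0,-0.1],[0,0,-0.12],[0,0,-0.12],[0,0,-0.1],[0,0,0]],"twist":[-0.11,-0.1,-0.01,0,0,0,0,0]}' 0
```

```text
time: 13.7
tool_pos: [609.5, 154.0, 57.0]
tcp_rot: [3.097, 0.005, -1.075]
contact_force: [-0.2, 0.3, -0.3]
grip_width: 91.8
```

```bash
python3 -m handwheel '{"translation":[[0.015,-0.03,-0.03],[0,0,-0.015],[0,0,0],[0,0,0],[0,0,0],[0,0,0],[0,0,0],[0,0,0]],"twist":[0,0,0,0,0,0,0,0]}' 0; python3 -m handwheel '{"translation":[[0,0,0],[0,0,0],[0,0,0],[0,0,0],[0,0,0.1],[0,0,0.2],[0,0,0.3],[0,0,0.2]],"twist":[0,0,0,0,0,0,0,0]}' 255
```

```text
time: 14.7
tool_pos: [613.3, 149.3, 52.0]
tcp_rot: [3.101, 0.003, -1.073]
contact_force: [0.1, -0.8, -0.7]
grip_width: 92.3
time: 15.7
tool_pos: [611.1, 149.0, 174.8]
tcp_rot: [3.095, 0.006, -1.073]
contact_force: [0.2, 0.2, -1.3]
grip_width: 55.9
```

```bash
python3 -m handwheel '{"translation":[[0,-0.25,0],[0,-0.25,0],[0,-0.25,0],[0,-0.25,0],[0,-0.25,0],[0,-0.25,0],[0,-0.25,0],[0,-0.2,0]],"twist":[0.09,0.09,0.09,0.09,0.09,0.09,0.09,0.08]}' 255
```

```text
time: 16.7
tool_pos: [612.4, -149.8, 187.6]
tcp_rot: [3.103, -0.005, 0.083]
contact_force: [0.3, 0.1, -1.0]
grip_width: 55.7
```

```bash
python3 -m handwheel '{"translation":[[0,-0.08,-0.05],[0,-0.05,-0.1],[0,0,-0.12],[0,0,-0.12],[0,0,-0.1],[0,0,-0.06],[0,0,0],[0,0,0]],"twist":[0.01,0,0,0,0,0,0,0]}' 255;python3 - <<'E'
from h import *
c=cap("top","t6");show("z10",c,315,150,465,270,4.6)
s=cap("side","s6");show("z11",s,230,60,390,200,4)
E
```

```text
time: 17.7
tool_pos: [612.1, -171.6, 104.2]
tcp_rot: [3.101, -0.008, 0.097]
contact_force: [-0.5, -0.1, -1.1]
grip_width: 55.6
```

View pics/z10.png

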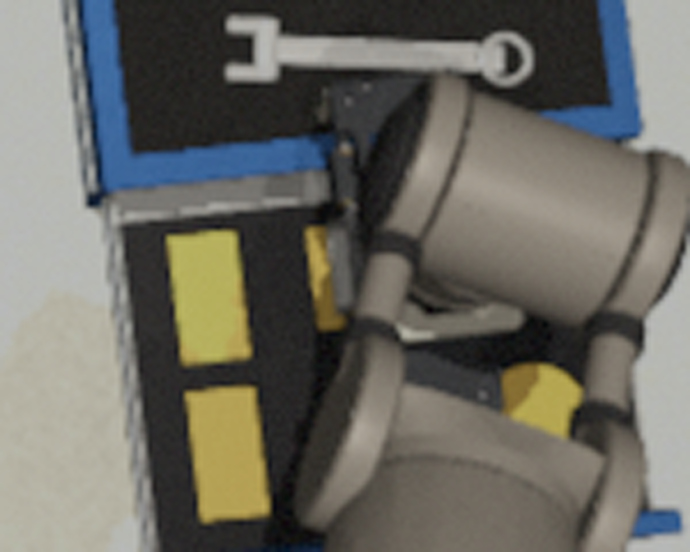

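View pics/z11.png

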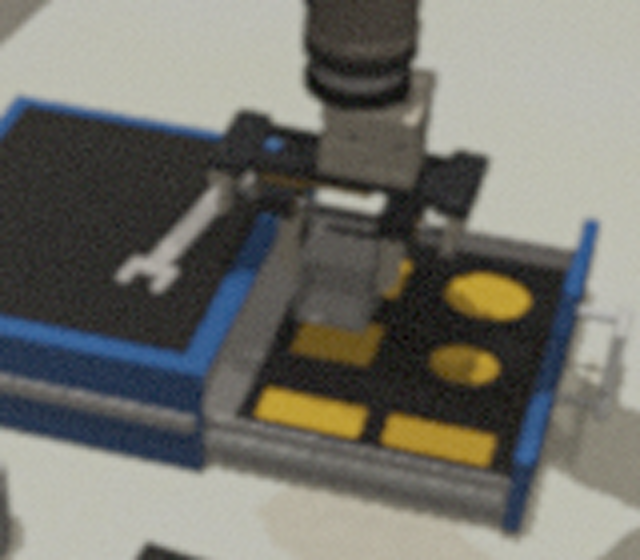

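```bash
python3 -m handwheel '{"translation":[[0,0,-0.05],[0,0,-0.05],[0,0,-0.04],[0,0,-0.02],[0,0,-0.02],[0,0,-0.01],[0,0,0],[0,0,0]],"twist":[0,0,0,0,0,0,0,0]}' 255;python3 - <<'E'
from h import *
s=cap("side","s7");show("z12",s,230,60,390,200,4)
E
```

```text
time: 18.8
tool_pos: [612.4, -171.9, 74.5]
tcp_rot: [3.101, -0.009, 0.096]
contact_force: [0.3, -0.4, -1.5]
grip_width: 56.4
```

View pics/z12.png

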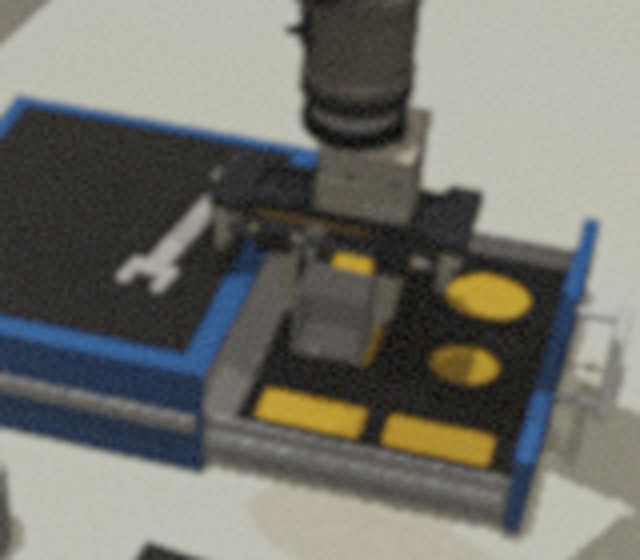

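```bash
python3 -m handwheel '{"translation":[[0,0,-0.01],[0,0,0],[0,0,0],[0,0,0.1],[0,0,0.15],[0,-0.1,0.15],[0,-0.15,0.05],[0,-0.1,0]],"twist":[0,0,0,0,0,0,0,0]}' 50;python3 - <<'E'
from h import *
s=cap("side","s8");show("z13",s,230,60,390,200,4)
E
```

```text
time: 19.85
tool_pos: [613.5, -226.0, 147.0]
tcp_rot: [3.098, -0.013, 0.099]
contact_force: [-0.2, 0.1, -0.1]
grip_width: 73.5
```

View pics/z13.png

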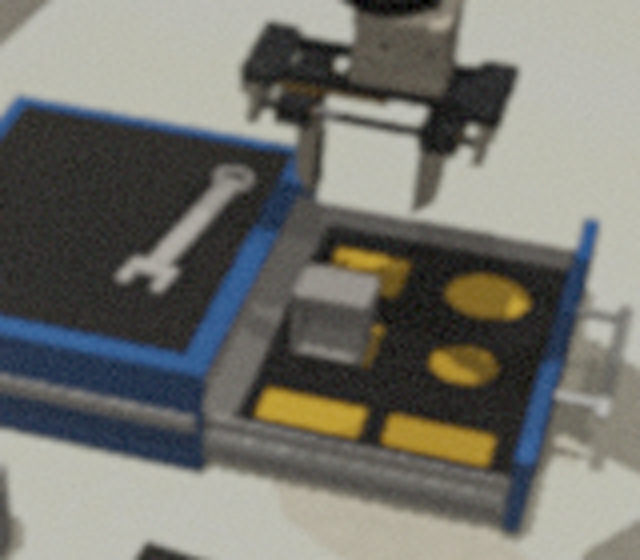

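```bash
python3 -m handwheel '{"translation":[[0,-0.05,-0.05],[0,0,-0.1],[0,0,-0.1],[0,0,-0.08],[0,0,-0.03],[0,0.08,0],[0,0.08,0],[0,0.08,0]],"twist":[0,0,0,0,0,0,0,0]}' 255;python3 - <<'E'
from h import *
s=cap("side","s9");show("z14",s,230,60,390,200,4)
E
```

```text
time: 20.9
tool_pos: [611.6, -196.1, 84.9]
tcp_rot: [3.102, -0.007, 0.097]
contact_force: [0.1, -0.9, 0.2]
grip_width: 1.2
```

View pics/z14.png

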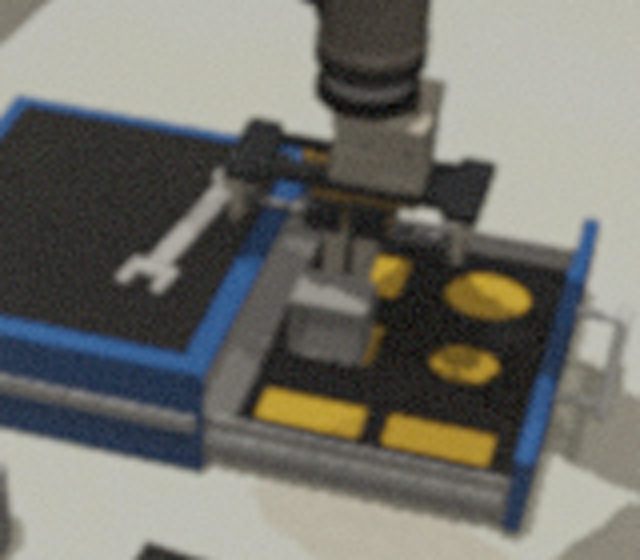

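```bash
python3 -m handwheel '{"translation":[[0,0,0.04],[-0.005,0.05,0.01],[-0.005,0.05,0],[-0.005,0.05,0],[-0.005,0.05,0],[-0.005,0.05,0],[0,0.03,0],[0,0,0]],"twist":[0,0,0,0,0,0,0,0]}' 255;python3 - <<'E'
from h import *
s=cap("side","s10");show("z15",s,230,60,390,200,4)
E
```

```text
time: 21.95
tool_pos: [610.5, -153.8, 100.7]
tcp_rot: [3.092, -0.018, 0.097]
contact_force: [0.4, -0.4, 0.4]
grip_width: 0.6
```

View pics/z15.png

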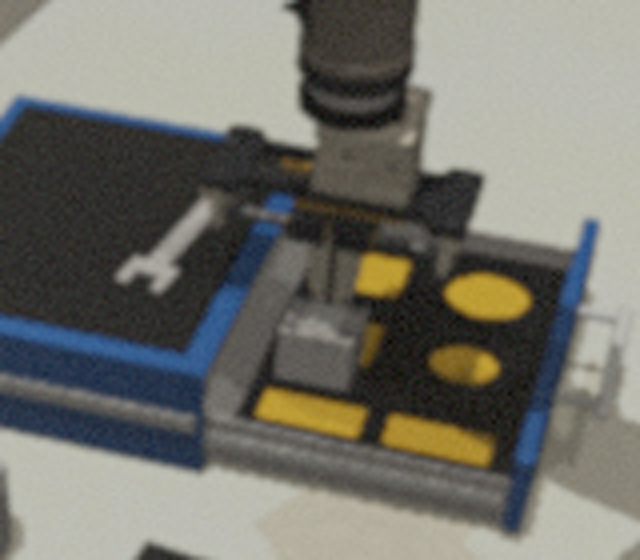

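```bash
python3 -m handwheel '{"translation":[[0,-0.05,0.1],[-0.2,0,0.15],[-0.3,0,0.15],[-0.3,0,0.1],[-0.3,0,0],[-0.3,0,0],[-0.2,0,0],[0,0,0]],"twist":[-0.119,-0.119,-0.119,-0.119,-0.119,-0.119,-0.119,-0.119]}' 0;python3 - <<'E'
from h import *
s=cap("side","s11");show("z16",s,230,60,390,200,4)
s=cap("top","t11");show("z17",s,315,150,465,270,4.6)
E
```

```text
time: 23.0
tool_pos: [361.8, -160.6, 173.6]
tcp_rot: [3.094, -0.013, -1.41]
contact_force: [0.1, 0.1, -0.3]
grip_width: 75.8
```

View pics/z16.png

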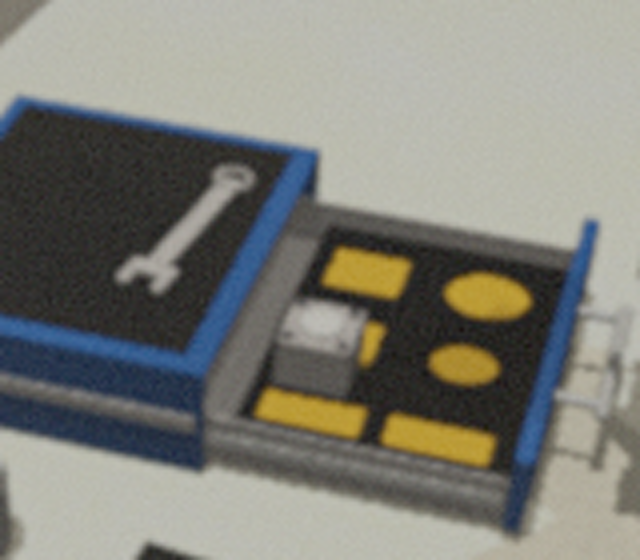

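View pics/z17.png

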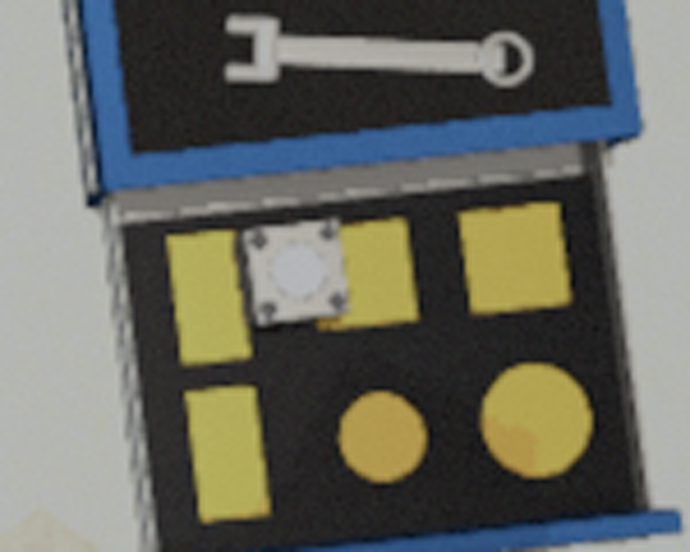

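Run:
```python
from h import *
np.set_printoptions(precision=1,suppress=True)
c=cap("top"); print(back(c,[(379.3,208.7)],73))
P=back(c,np.array([(246,232),(336,220),(350,312),(256,325)])/4.6+[315,150],72); print(P,P.mean(0)); o=get_obs();print(o["tool_pos"],o["tcp_rot"])
```

```text
[[ 610.6 -128.9   73. ]]
[[ 633.5 -100.    72. ]
 [ 640.4 -153.7   72. ]
 [ 585.6 -160.7   72. ]
 [ 578.2 -104.8   72. ]] [ 609.4 -129.8   72. ]
[ 363.8 -161.2  173.7] [ 3.1 -0.  -1.4]
```

```bash
python3 -m handwheel '{"translation":[[0.22,0.02,0],[0.24,0.03,0],[0.24,0.03,0],[0.24,0.03,0],[0.24,0.03,0],[0.22,0.03,-0.1],[0.1,0.01,-0.1],[0.0,0,0]],"twist":[-0.03,0,0,0,0,0,0,0]}' 0
```

```text
time: 24.15
tool_pos: [598.5, -131.4, 139.1]
tcp_rot: [3.093, -0.012, -1.411]
contact_force: [0.2, 0.4, -0.4]
grip_width: 91.7
```

```bash
python3 -m handwheel '{"translation":[[0.04,0.005,0],[0.03,0.005,0],[0,0,-0.1],[0,0,-0.12],[0,0,-0.12],[0,0,-0.08],[0,0,0],[0,0,0]],"twist":[-0.03,-0.01,0,0,0,0,0,0]}' 0
```

```text
time: 25.15
tool_pos: [606.6, -130.1, 73.3]
tcp_rot: [3.091, -0.011, -1.465]
contact_force: [-0.3, -0.3, -0.3]
grip_width: 91.9
```

```bash
python3 -m handwheel '{"translation":[[0.02,0.0,-0.04],[0,0,-0.02],[0,0,0],[0,0,0],[0,0,0],[0,0,0],[0,0,0],[0,0,0]],"twist":[0,0,0,0,0,0,0,0]}' 255;  python3 -m handwheel '{"translation":[[0,0,0.05],[0,0,0.08],[0,0,0.0],[0,-0.1,0],[0.005,-0.1,0],[0.01,-0.08,0],[0,0,0],[0,0,0]],"twist":[0,0,0,0,0,0,0,0]}' 255
```

```text
time: 26.15
tool_pos: [610.6, -130.3, 65.1]
tcp_rot: [3.093, -0.012, -1.464]
contact_force: [0.3, -0.1, -0.2]
grip_width: 55.9
time: 27.15
tool_pos: [612.5, -176.5, 85.6]
tcp_rot: [3.092, -0.012, -1.466]
contact_force: [0.0, -0.0, -1.3]
grip_width: 55.9
```

```bash
python3 -m handwheel '{"translation":[[0.003,-0.01,-0.05],[0,0,-0.05],[0,0,-0.04],[0,0,-0.02],[0,0,-0.01],[0,0,0],[0,0,0],[0,0,0]],"twist":[0,0,0,0,0,0,0,0]}' 255;python3 - <<'E'
from h import *
s=cap("side","s12");show("z18",s,230,60,390,200,4)
E
```

```text
time: 28.15
tool_pos: [612.9, -176.6, 58.0]
tcp_rot: [3.092, -0.011, -1.464]
contact_force: [0.5, 0.8, -1.1]
grip_width: 55.8
```

View pics/z18.png

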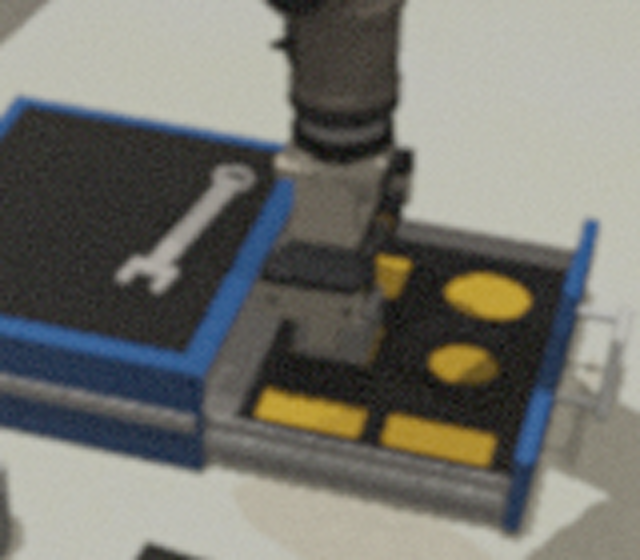

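```bash
python3 -m handwheel '{"translation":[[0,0,-0.01],[0,0,0],[0,0,0],[0,0,0.15],[0,0,0.2],[0,0.1,0.2],[0,0.3,0.1],[-0.05,0.4,0]],"twist":[0,0,0,0,0,0,0,0]}' 50;python3 - <<'E'
from h import *
s=cap("side","s13");show("z19",s,230,60,390,200,4)
s=cap("top","t13");show("z20",s,315,150,465,270,4.6)
E
```

```text
time: 29.2
tool_pos: [605.8, -58.3, 157.5]
tcp_rot: [3.095, -0.012, -1.471]
contact_force: [0.2, 0.4, -0.9]
grip_width: 73.9
```

View pics/z19.png

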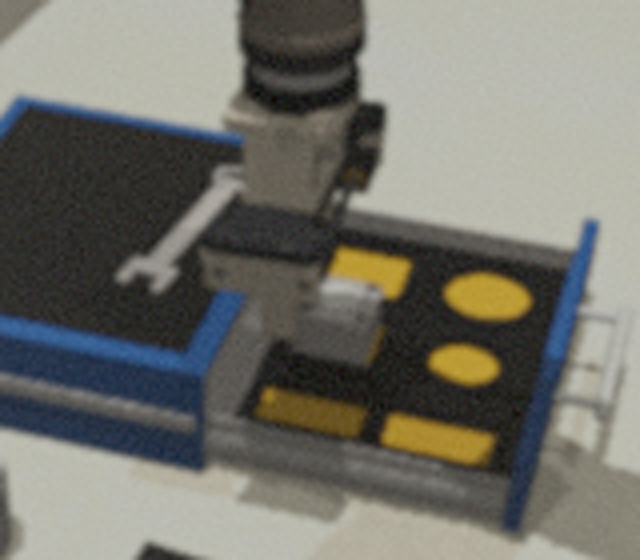

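View pics/z20.png

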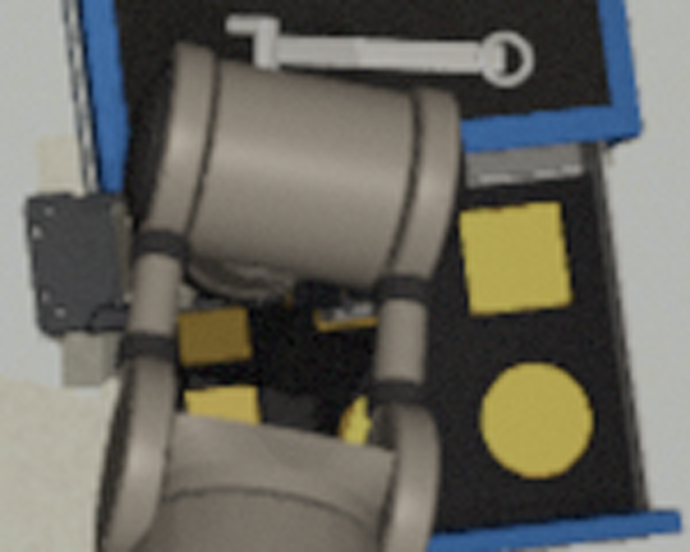

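```bash
python3 -m handwheel '{"translation":[[-0.03,0.26,0],[-0.03,0.26,0],[-0.03,0.26,0],[-0.03,0.26,0],[-0.03,0.26,0],[-0.02,0.26,0],[-0.02,0.26,0],[0,0.1,0]],"twist":[0.02,0.02,0,0,0,0,0,0]}' 0
python3 - <<'E'
from h import *
s=cap("top","t14");show("z21",s,315,150,465,270,4.6)
E
```

```text
time: 30.3
tool_pos: [575.7, 240.0, 157.1]
tcp_rot: [3.093, -0.011, -1.4]
contact_force: [0.0, -0.2, 0.2]
grip_width: 91.8
```

View pics/z21.png

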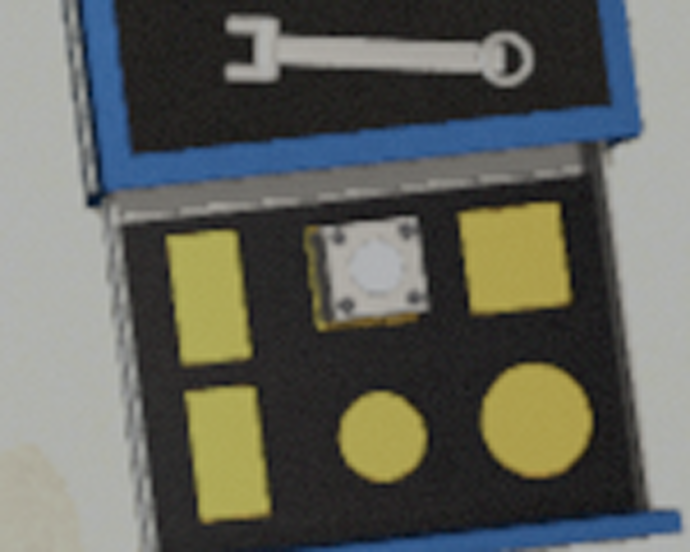

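View pics/t14.png

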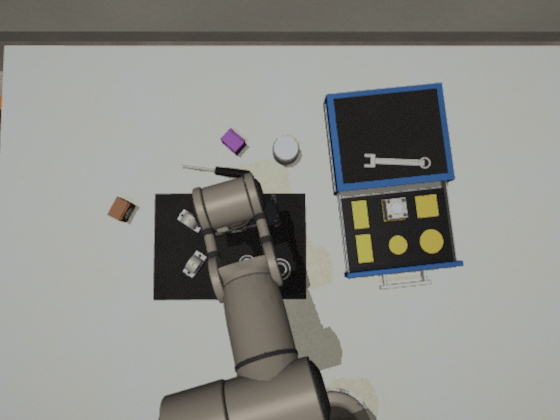

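```bash
python3 -m handwheel '{"translation":[[0,0.08,0],[0,0.07,-0.05],[0,0,-0.12],[0,0,-0.15],[0,0,-0.15],[0,0,-0.12],[0,0,-0.04],[0,0,0]],"twist":[0,0,0,0,0,0,0,0]}' 0
python3 - <<'E'
from h import *
np.set_printoptions(precision=1,suppress=True)
c=cap("top"); 
for z in (64,72): print(back(c,np.array([(377,267)])/4.6+[315,150],z+1.5))
E
```

```text
time: 31.35
tool_pos: [577.6, 260.0, 57.7]
tcp_rot: [3.093, -0.013, -1.406]
contact_force: [0.1, 1.2, 0.3]
grip_width: 91.6
[[ 612.8 -179.    65.5]]
[[ 612.1 -177.    73.5]]
```

```bash
python3 -m handwheel '{"translation":[[-0.018,0.03,-0.03],[0,0.005,-0.02],[0,0,0],[0,0,0],[0,0,0],[0,0,0],[0,0,0],[0,0,0]],"twist":[0,0,0,0,0,0,0,0]}' 0;  python3 -m handwheel '{"translation":[[0,0,0],[0,0,0],[0,0,0],[0,0,0],[0,0,0.1],[0,0,0.2],[0,0,0.3],[0,0,0.2]],"twist":[0,0,0,0,0,0,0,0]}' 255
```

```text
time: 32.4
tool_pos: [576.0, 266.2, 52.4]
tcp_rot: [3.098, -0.012, -1.406]
contact_force: [0.0, -0.8, 0.2]
grip_width: 92.0
time: 33.4
tool_pos: [574.1, 265.6, 175.3]
tcp_rot: [3.092, -0.013, -1.406]
contact_force: [-0.1, -0.6, -1.4]
grip_width: 55.9
```

```bash
python3 -m handwheel '{"translation":[[0.01,-0.2,0],[0.01,-0.22,0],[0.01,-0.22,0],[0.01,-0.22,0],[0.01,-0.22,0],[0.01,-0.22,0],[0.01,-0.22,0],[0.01,-0.22,0]],"twist":[0.118,0.118,0.118,0.118,0.118,0.118,0.118,0.118]}' 255;  python3 -m handwheel '{"translation":[[0.02,-0.22,0],[0.02,-0.22,0],[0.02,-0.22,0],[0.02,-0.22,0],[0.02,-0.22,0],[0.02,-0.2,0],[0.01,-0.1,0],[0,0,0]],"twist":[0.118,0.118,0.118,0.118,0.118,0.118,0.118,0.05]}' 255
```

```text
time: 34.4
tool_pos: [587.6, -0.1, 188.2]
tcp_rot: [3.103, -0.019, 0.098]
contact_force: [0.6, 0.4, -1.3]
grip_width: 56.0
time: 35.4
tool_pos: [606.6, -220.2, 196.9]
tcp_rot: [3.097, -0.021, 1.489]
contact_force: [-0.7, 0.1, -1.5]
grip_width: 56.3
```

```bash
python3 -m handwheel '{"translation":[[0.02,-0.16,0],[0.02,-0.16,-0.05],[0.01,-0.02,-0.1],[0,0,-0.12],[0,0,-0.12],[0,0,-0.12],[0,0,-0.08],[0,0,0]],"twist":[0.06,0.055,0,0,0,0,0,0]}' 255
```

```text
time: 36.4
tool_pos: [613.2, -268.1, 107.9]
tcp_rot: [3.097, -0.023, 1.668]
contact_force: [-1.0, 0.7, -1.0]
grip_width: 55.9
```

```bash
python3 -m handwheel '{"translation":[[0.013,-0.033,-0.05],[0,0,-0.05],[0,0,-0.05],[0,0,-0.03],[0,0,-0.02],[0,0,-0.01],[0,0,0],[0,0,0]],"twist":[0,0,0,0,0,0,0,0]}' 255;python3 - <<'E'
from h import *
s=cap("side","s15");show("z22",s,230,60,390,200,4)
E
```

```text
time: 37.4
tool_pos: [616.2, -273.7, 76.3]
tcp_rot: [3.094, -0.021, 1.668]
contact_force: [-0.3, 0.1, -1.0]
grip_width: 55.7
```

View pics/z22.png

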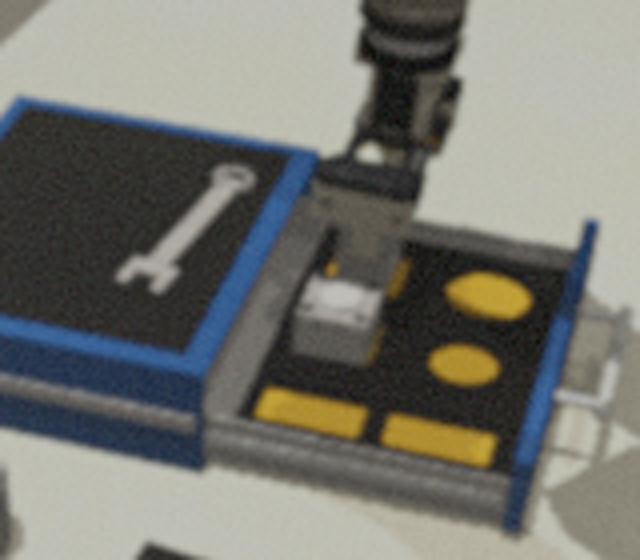

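```bash
python3 -m handwheel '{"translation":[[0,0,-0.015],[0,0,0],[0,0,0],[0,0,0.15],[0,0,0.2],[0.05,0,0.15],[0.12,0.01,0],[0.08,0.01,0]],"twist":[0,0,0,0,0,0,0,0]}' 60
```

```text
time: 38.45
tool_pos: [654.3, -271.1, 153.1]
tcp_rot: [3.092, -0.02, 1.667]
contact_force: [0.4, -0.7, 0.3]
grip_width: 70.0
```

```bash
python3 -m handwheel '{"translation":[[0.01,0,0],[0,0,0],[0,0,-0.05],[0,0,-0.1],[0,0,-0.1],[0,0,-0.07],[0,0,-0.02],[0,0,0]],"twist":[0,0,0,0,0,0,0,0]}' 255;python3 - <<'E'
from h import *
s=cap("side","s16");show("z23",s,230,60,390,200,4)
s=cap("top","t16");show("z24",s,315,150,465,270,4.6)
E
```

```text
time: 39.45
tool_pos: [654.0, -270.8, 96.4]
tcp_rot: [3.096, -0.022, 1.666]
contact_force: [-0.1, 0.4, 0.3]
grip_width: 0.3
```

View pics/z23.png

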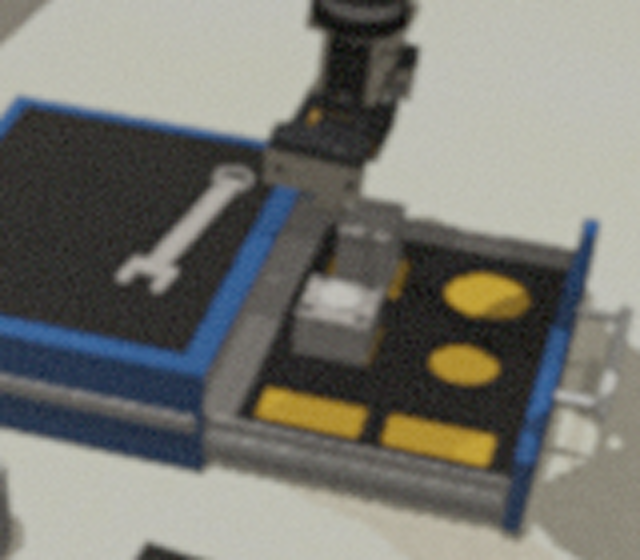

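View pics/z24.png

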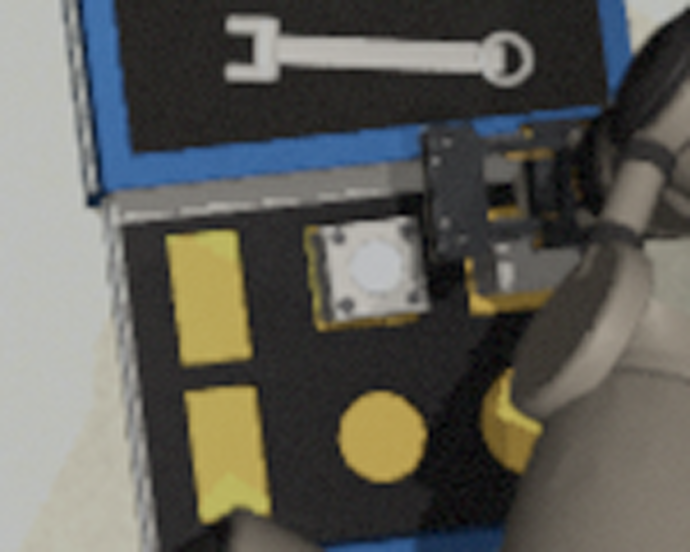

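```bash
python3 -m handwheel '{"translation":[[-0.05,-0.005,-0.03],[-0.05,-0.005,0],[-0.05,-0.005,0],[-0.05,-0.005,0],[-0.05,-0.005,0],[-0.05,-0.005,0],[-0.05,-0.005,0],[-0.02,0,0]],"twist":[0,0,0,0,0,0,0,0]}' 255;python3 - <<'E'
from h import *
s=cap("side","s17");show("z25",s,230,60,390,200,4)
E
```

```text
time: 40.55
tool_pos: [600.3, -277.7, 101.0]
tcp_rot: [3.078, -0.013, 1.666]
contact_force: [0.4, -0.8, 0.3]
grip_width: 0.4
```

View pics/z25.png

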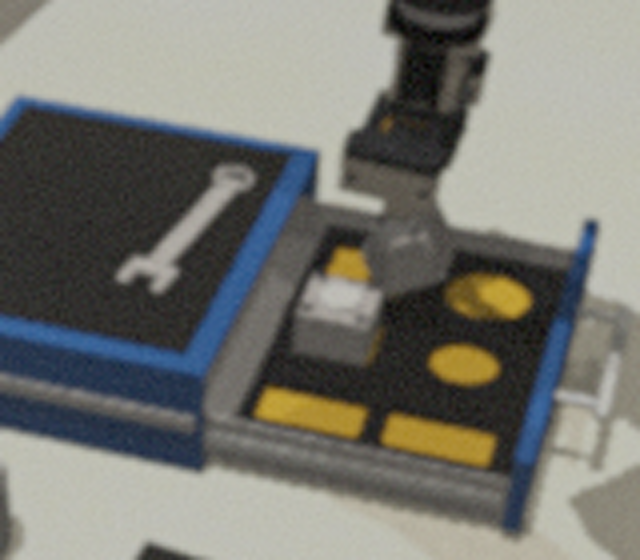

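```bash
python3 -m handwheel '{"translation":[[-0.04,-0.004,0],[-0.04,-0.004,0],[-0.04,-0.004,0],[-0.04,-0.004,0],[0,0,0],[0,0,0],[0,0,0],[0,0,0]],"twist":[0,0,0,0,0,0,0,0]}' 255;python3 - <<'E'
from h import *
s=cap("side","s18");show("z26",s,230,60,390,200,4)
E
```

```text
time: 41.6
tool_pos: [573.7, -280.1, 99.3]
tcp_rot: [3.081, -0.014, 1.666]
contact_force: [-0.3, -0.3, 0.3]
grip_width: 0.2
```

View pics/z26.png

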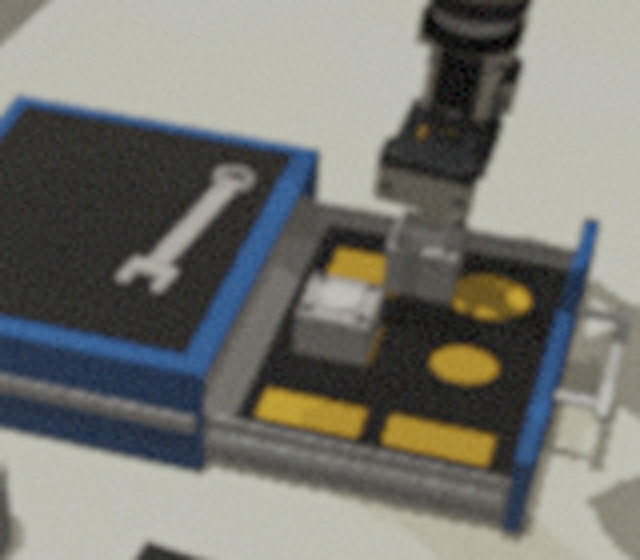

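```bash
python3 -m handwheel '{"translation":[[0.03,0.003,0.03],[0,0,0.15],[0,0,0.2],[0,0,0.2],[-0.2,0,0],[-0.3,0.1,0],[-0.3,0.1,0],[-0.3,0.1,0]],"twist":[0,0,0,0,0,0,0,0]}' 0;python3 - <<'E'
from h import *
s=cap("side","s19");show("z27",s,260,80,380,190,5.5)
s=cap("top","t19");show("z28",s,315,150,465,270,4.6)
E
```

```text
time: 42.65
tool_pos: [413.8, -234.0, 191.1]
tcp_rot: [3.076, -0.01, 1.668]
contact_force: [0.1, -0.8, 0.1]
grip_width: 76.0
```

View pics/z27.png

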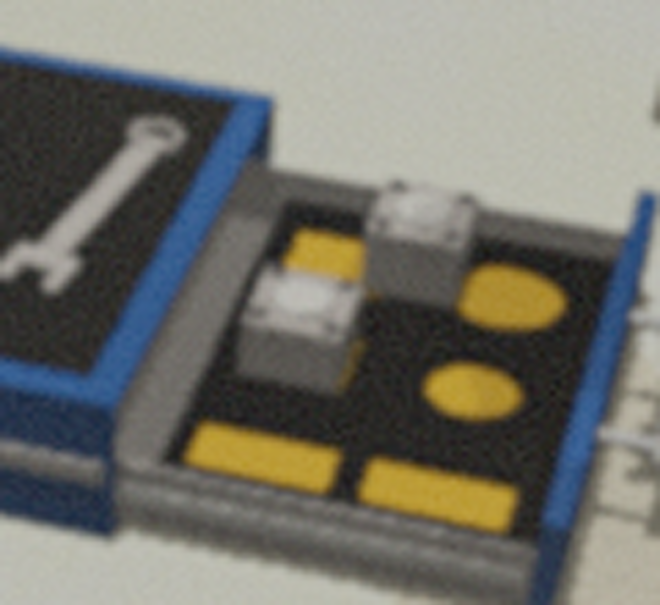

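View pics/z28.png

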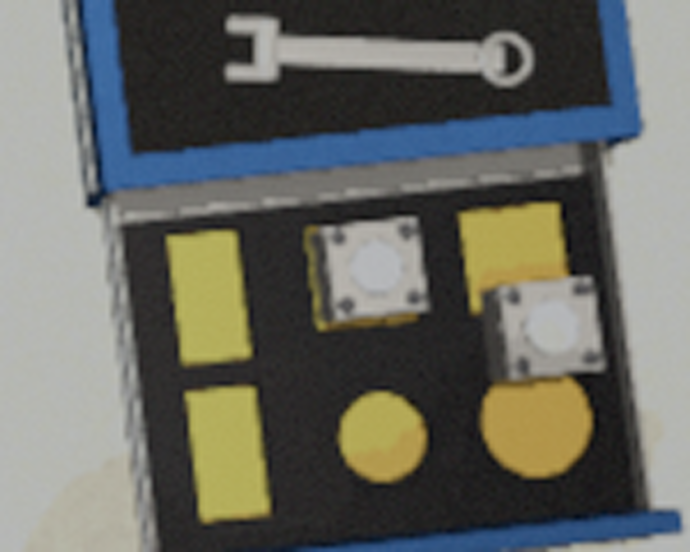

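Run:
```python
from h import *
np.set_printoptions(precision=1,suppress=True)
c=cap("top"); print(back(c,np.array([(551,327)])/4.6+[315,150],74))
P=back(c,np.array([(494,286),(598,276),(605,370),(505,381)])/4.6+[315,150],72); print(P,P.mean(0)); o=get_obs();print(o["tool_pos"],o["tcp_rot"])
```

```text
[[ 576. -279.   74.]]
[[ 600.6 -246.6   72. ]
 [ 606.2 -308.6   72. ]
 [ 550.5 -310.9   72. ]
 [ 544.3 -251.4   72. ]] [ 575.4 -279.4   72. ]
[ 413.7 -233.9  191.4] [ 3.1 -0.   1.7]
```

```bash
python3 -m handwheel '{"translation":[[0.2,-0.06,0],[0.22,-0.06,0],[0.22,-0.06,0],[0.22,-0.06,0],[0.1,-0.03,-0.1],[0.05,-0.01,-0.1],[0.0,0,-0.1],[0,0,-0.02]],"twist":[0,0,0,0,0,0,0,0]}' 75
```

```text
time: 43.8
tool_pos: [578.3, -279.6, 143.5]
tcp_rot: [3.068, -0.004, 1.668]
contact_force: [-0.1, -0.0, -0.0]
grip_width: 64.5
```

```bash
python3 -m handwheel '{"translation":[[-0.01,0.007,-0.08],[0,0,-0.12],[0,0,-0.12],[0,0,-0.1],[0,0,-0.05],[0,0,-0.01],[0,0,0],[0,0,0]],"twist":[0,0,0,0,0,0,0,0]}' 75
```

```text
time: 44.8
tool_pos: [575.7, -279.0, 70.7]
tcp_rot: [3.065, -0.001, 1.667]
contact_force: [-0.4, 0.6, 0.4]
grip_width: 64.7
```

```bash
python3 -m handwheel '{"translation":[[0,0,-0.03],[0,0,-0.01],[0,0,0],[0,0,0],[0,0,0],[0,0,0],[0,0,0],[0,0,0]],"twist":[0,0,0,0,0,0,0,0]}' 255;  python3 -m handwheel '{"translation":[[0,0,0.05],[0,0,0.08],[0,0,0.0],[0.1,0.015,0],[0.1,0.015,0],[0.08,0.01,0],[0,0,0],[0,0,0]],"twist":[0,0,0,0,0,0,0,0]}' 255
```

```text
time: 45.8
tool_pos: [576.1, -279.0, 65.9]
tcp_rot: [3.064, -0.0, 1.667]
contact_force: [-0.3, 0.0, 1.0]
grip_width: 56.2
time: 46.8
tool_pos: [618.4, -272.9, 86.4]
tcp_rot: [3.065, -0.001, 1.667]
contact_force: [-0.3, 0.5, -1.3]
grip_width: 55.8
```

```bash
python3 -m handwheel '{"translation":[[0.025,0,-0.03],[0,0,-0.05],[0,0,-0.04],[0,0,-0.03],[0,0,-0.02],[0,0,-0.01],[0,0,0],[0,0,0]],"twist":[0,0,0,0,0,0,0,0]}' 255;python3 - <<'E'
from h import *
s=cap("side","s20");show("z29",s,260,80,380,190,5.5)
E
```

```text
time: 47.8
tool_pos: [621.5, -273.2, 58.3]
tcp_rot: [3.065, -0.001, 1.666]
contact_force: [-0.3, -0.5, -1.0]
grip_width: 56.0
```

View pics/z29.png

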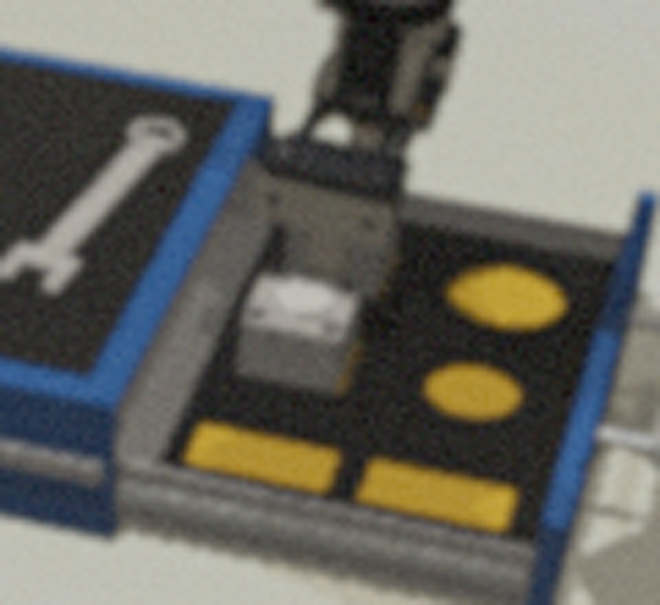

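```bash
python3 -m handwheel '{"translation":[[0,0,-0.01],[0,0,0],[0,0,0],[0,0,0.15],[0,0,0.2],[0,0.1,0.2],[-0.1,0.3,0.1],[-0.1,0.35,0]],"twist":[0,0,0,0,-0.1,-0.118,-0.118,-0.118]}' 75;  python3 -m handwheel '{"translation":[[-0.1,0.27,0],[-0.1,0.27,0],[-0.1,0.27,0],[-0.1,0.27,0],[-0.1,0.27,0],[-0.1,0.27,0],[-0.1,0.2,0],[0,0,0]],"twist":[-0.118,-0.118,-0.118,-0.118,-0.118,-0.118,-0.118,-0.118]}' 0
```

```text
time: 48.85
tool_pos: [591.2, -162.3, 156.6]
tcp_rot: [3.062, -0.004, 0.939]
contact_force: [0.8, -0.2, 0.7]
grip_width: 64.6
time: 49.85
tool_pos: [481.5, 122.9, 159.5]
tcp_rot: [3.061, -0.01, -0.557]
contact_force: [1.0, -0.1, -0.2]
grip_width: 92.3
```

Run:
```python
from h import *
s=cap("top","t21");show("z30",s,315,150,465,270,4.6)
```

```text
(no output)
```

View pics/z30.png

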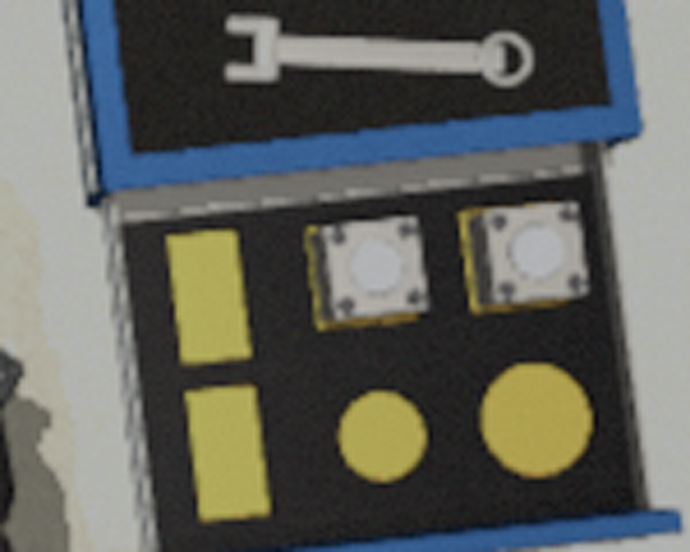

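View pics/t21.png

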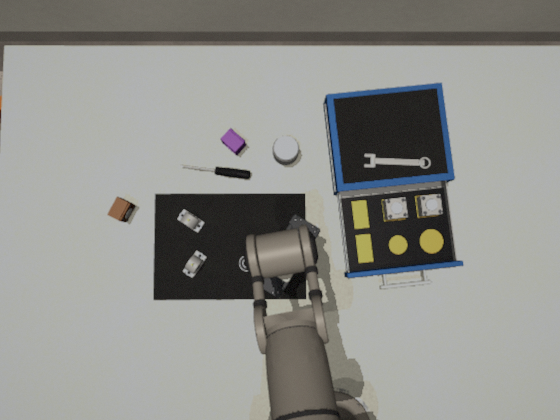

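```bash
python3 -m handwheel '{"translation":[[-0.12,0.06,0],[-0.11,0.06,0],[-0.02,0.01,-0.1],[0,0,-0.15],[0,0,-0.15],[0,0,-0.15],[0,0,-0.12],[0,0,0]],"twist":[0,0,0,0,0,0,0,0]}' 0
```

```text
time: 50.9
tool_pos: [443.2, 142.3, 58.3]
tcp_rot: [3.065, -0.014, -0.549]
contact_force: [-0.4, 0.1, -0.2]
grip_width: 91.9
```

```bash
python3 -m handwheel '{"translation":[[0.013,0.005,-0.08],[0,0,-0.07],[0,0,-0.03],[0,0,-0.01],[0,0,0],[0,0,0],[0,0,0],[0,0,0]],"twist":[0,0,0,0,0,0,0,0]}' 0
```

```text
time: 51.9
tool_pos: [446.8, 143.4, 30.2]
tcp_rot: [3.068, -0.018, -0.547]
contact_force: [-0.6, -0.2, 0.4]
grip_width: 91.9
```

Close, lift, check width.

```bash
python3 -m handwheel '{"translation":[[0,0,-0.015],[0,0,0],[0,0,0],[0,0,0],[0,0,0],[0,0,0],[0,0,0.05],[0,0,0.15]],"twist":[0,0,0,0,0,0,0,0]}' 255;  python3 -m handwheel '{"translation":[[0.02,-0.2,0.2],[0.02,-0.25,0.2],[0.02,-0.25,0.2],[0.02,-0.25,0],[0.02,-0.25,0],[0.02,-0.25,0],[0.05,-0.25,0],[0.05,-0.25,0]],"twist":[-0.1,-0.1,-0.1,-0.1,-0.1,-0.1,0,0]}' 255
```

```text
time: 52.9
tool_pos: [445.2, 143.1, 57.3]
tcp_rot: [3.065, -0.014, -0.547]
contact_force: [0.2, 0.4, -1.9]
grip_width: 61.2
time: 53.9
tool_pos: [478.4, -156.3, 155.0]
tcp_rot: [3.071, -0.017, -1.516]
contact_force: [0.1, 1.3, -2.7]
grip_width: 61.5
```

```bash
python3 -m handwheel '{"translation":[[0.06,-0.18,0],[0.06,-0.18,0],[0.06,-0.18,0],[0.06,-0.16,0],[0.03,-0.06,0],[0,0,-0.1],[0,0,-0.12],[0,0,-0.05]],"twist":[0.025,0,0,0,0,0,0,0]}' 255
```

```text
time: 54.9
tool_pos: [517.7, -273.7, 112.6]
tcp_rot: [3.069, -0.014, -1.478]
contact_force: [-0.4, -0.4, -2.1]
grip_width: 61.8
```

```bash
python3 -m handwheel '{"translation":[[0.035,-0.05,-0.05],[0.005,-0.005,-0.08],[0,0,-0.1],[0,0,-0.05],[0,0,-0.02],[0,0,0],[0,0,0],[0,0,0]],"twist":[0,0,0,0,0,0,0,0]}' 255;python3 - <<'E'
from h import *
s=cap("side","s22");show("z31",s,260,80,380,190,5.5)
s=cap("top","t22");show("z32",s,315,150,465,270,4.6)
E
```

```text
time: 55.9
tool_pos: [524.2, -281.4, 64.7]
tcp_rot: [3.069, -0.014, -1.477]
contact_force: [-0.1, -0.5, -2.6]
grip_width: 61.4
```

View pics/z31.png

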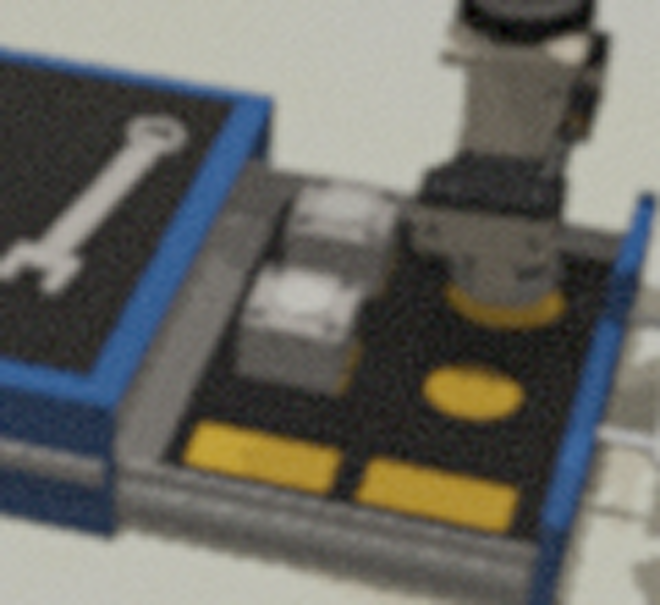

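View pics/t22.png

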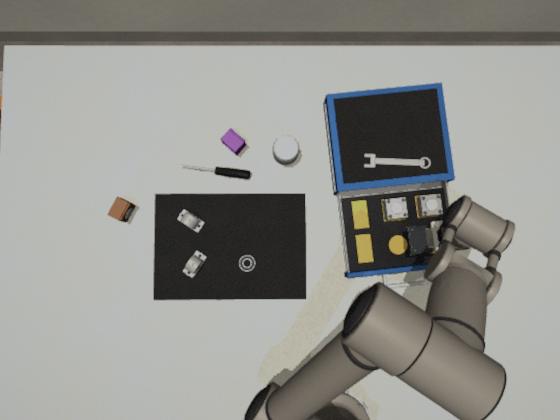

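```bash
python3 -m handwheel '{"translation":[[-0.003,-0.006,-0.03],[0,0,-0.025],[0,0,-0.01],[0,0,0],[0,0,0],[0,0,0],[0,0,0],[0,0,0]],"twist":[0,0,0,0,0,0,0,0]}' 255
python3 - <<'E'
from h import *
s=cap("side","s23");show("z33",s,260,80,380,190,5.5)
c=cap("top"); show("z34",c,145,180,315,305,4.6)
E
```

```text
time: 57.0
tool_pos: [523.8, -282.4, 54.4]
tcp_rot: [3.069, -0.014, -1.477]
contact_force: [0.4, -0.4, -2.7]
grip_width: 61.5
```

View pics/z33.png

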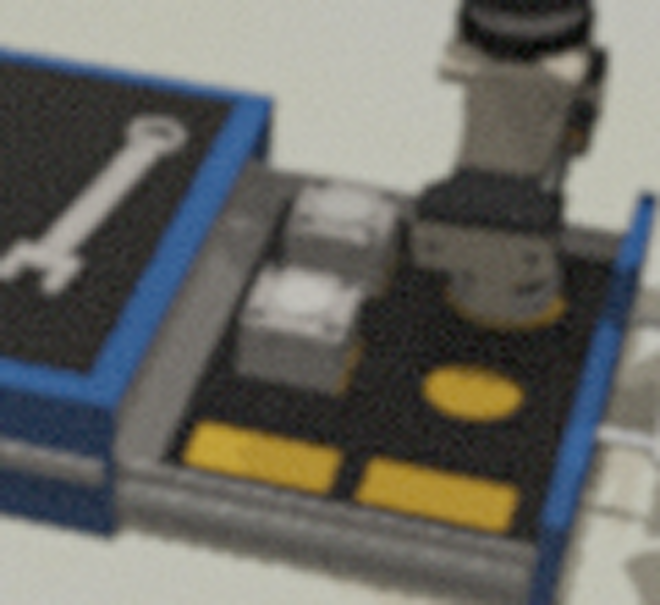

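View pics/z34.png

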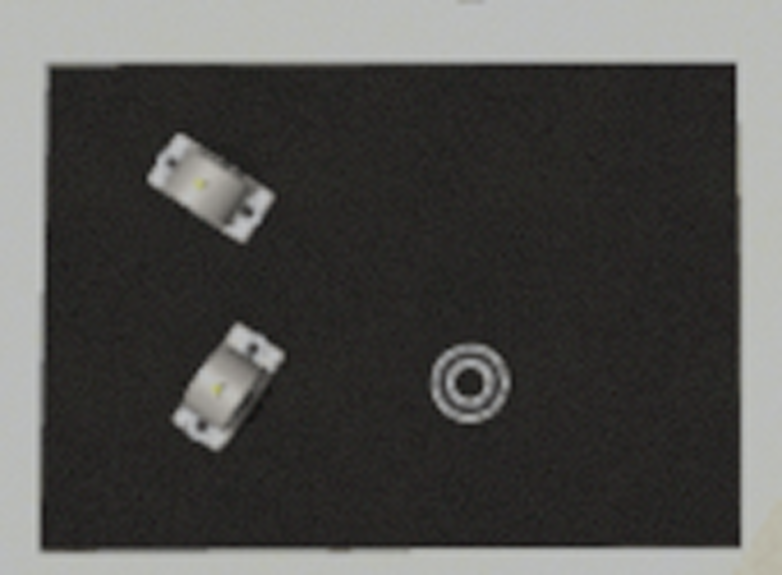

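```bash
python3 -m handwheel '{"translation":[[0,0,0],[0,0,0],[0,0,0],[0,0,0.1],[0,0,0.2],[0,0.2,0.2],[-0.05,0.35,0.1],[-0.05,0.4,0]],"twist":[0,0,0,0,0,0,0,0]}' 64;python3 - <<'E'
from h import *
np.set_printoptions(precision=1,suppress=True)
s=cap("side","s24");show("z35",s,260,80,380,190,5.5)
c=cap("top","t24");show("z36",c,315,150,465,270,4.6)
print(back(c,np.array([(470,383)])/4.6+[145,180],14))
E
```

```text
time: 58.1
tool_pos: [510.2, -141.2, 152.5]
tcp_rot: [3.077, -0.019, -1.483]
contact_force: [1.2, -0.3, 1.0]
grip_width: 68.7
[[463.7 234.1  14. ]]
```

View pics/z35.png

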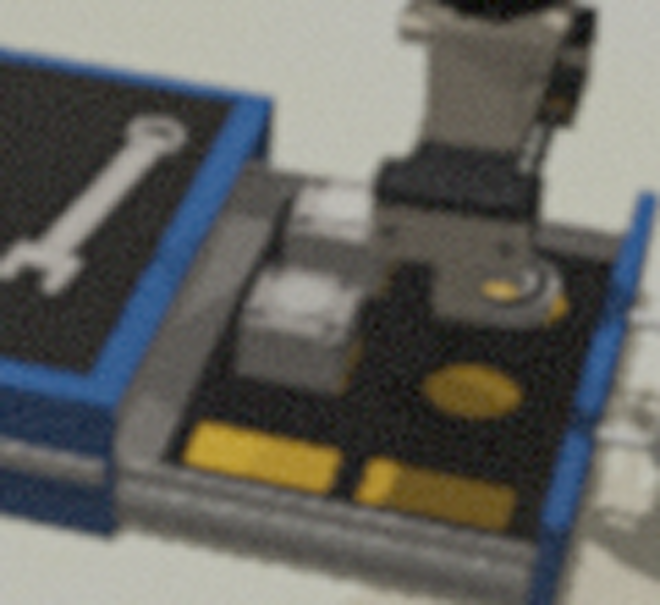

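View pics/z36.png

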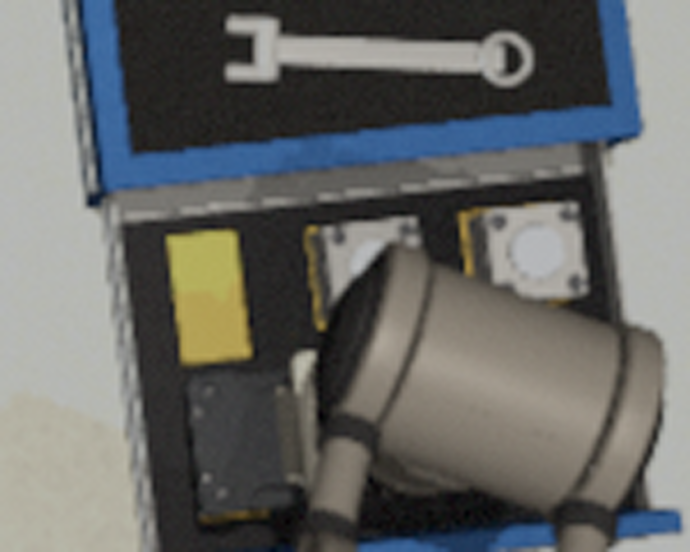

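```bash
python3 -m handwheel '{"translation":[[-0.04,0.27,0],[-0.04,0.27,0],[-0.04,0.27,0],[-0.04,0.27,0],[-0.04,0.27,0],[-0.04,0.27,0],[-0.04,0.27,0],[-0.02,0.2,0]],"twist":[0,0,0,0,0,0,0,0]}' 0
python3 - <<'E'
from h import *
c=cap("top","t25");show("z37",c,315,150,465,270,4.6)
E
```

```text
time: 59.2
tool_pos: [466.4, 182.0, 160.3]
tcp_rot: [3.087, -0.019, -1.48]
contact_force: [0.4, -0.6, -0.1]
grip_width: 91.6
```

View pics/z37.png

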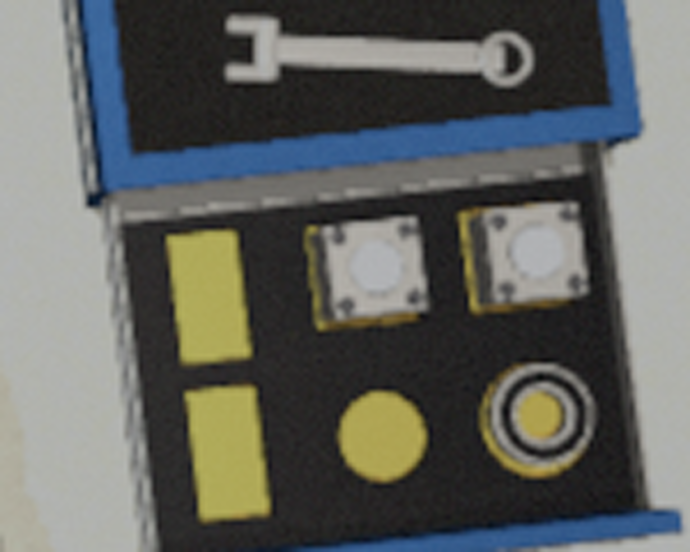

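```bash
python3 -m handwheel '{"translation":[[-0.01,0.15,0],[-0.005,0.15,0],[0,0.02,-0.1],[0,0,-0.18],[0,0,-0.18],[0,0,-0.15],[0,0,-0.1],[0,0,0]],"twist":[0,0,0,0,0,0,0,0]}' 0
python3 - <<'E'
from h import *
np.set_printoptions(precision=1,suppress=True)
c=cap("top","t26")
for z in (38,46): print(back(c,np.array([(542,416)])/4.6+[315,150],z))
E
```

```text
time: 60.25
tool_pos: [465.9, 229.4, 51.4]
tcp_rot: [3.091, -0.018, -1.478]
contact_force: [-1.1, -0.5, 0.8]
grip_width: 92.1
[[ 524.2 -283.5   38. ]]
[[ 524.1 -280.9   46. ]]
```

```bash
python3 -m handwheel '{"translation":[[-0.01,0.03,-0.06],[0,0,-0.05],[0,0,-0.03],[0,0,-0.01],[0,0,0],[0,0,0],[0,0,0],[0,0,0]],"twist":[0,0,0,0,0,0,0,0]}' 0
```

```text
time: 61.3
tool_pos: [466.3, 234.9, 30.4]
tcp_rot: [3.098, -0.017, -1.478]
contact_force: [-1.2, -0.1, -0.1]
grip_width: 91.9
```

```bash
python3 -m handwheel '{"translation":[[-0.01,0,-0.02],[0,0,0],[0,0,0],[0,0,0],[0,0,0],[0,0,0],[0,0,0.05],[0,0,0.15]],"twist":[0,0,0,0,0,0,0,0]}' 255;  python3 -m handwheel '{"translation":[[0.03,-0.2,0.2],[0.03,-0.25,0.2],[0.03,-0.27,0.1],[0.03,-0.28,0],[0.03,-0.28,0],[0.03,-0.28,0],[0.03,-0.28,0],[0.03,-0.28,0]],"twist":[0,0,0,0,0,0,0,0]}' 255
```

```text
time: 62.3
tool_pos: [463.5, 234.5, 56.7]
tcp_rot: [3.094, -0.018, -1.478]
contact_force: [0.7, 0.6, -0.7]
grip_width: 45.8
time: 63.3
tool_pos: [500.6, -90.5, 140.1]
tcp_rot: [3.102, -0.019, -1.472]
contact_force: [0.2, -0.0, -0.4]
grip_width: 46.0
```

```bash
python3 -m handwheel '{"translation":[[0.02,-0.2,0],[0.02,-0.2,0],[0.03,-0.15,0],[0.02,-0.04,-0.05],[0,0,-0.1],[0,0,-0.1],[0,0,-0.05],[0,0,0]],"twist":[0,0,0,0,0,0,0,0]}' 255
```

```text
time: 64.3
tool_pos: [513.3, -181.3, 92.1]
tcp_rot: [3.101, -0.017, -1.474]
contact_force: [-0.2, -0.3, -0.9]
grip_width: 45.7
```

```bash
python3 -m handwheel '{"translation":[[0.007,-0.045,-0.05],[0,0,-0.08],[0,0,-0.06],[0,0,-0.04],[0,0,-0.015],[0,0,0],[0,0,0],[0,0,0]],"twist":[0,0,0,0,0,0,0,0]}' 255;python3 - <<'E'
from h import *
s=cap("side","s27");show("z38",s,260,80,380,190,5.5)
E
```

```text
time: 65.3
tool_pos: [515.1, -188.6, 53.7]
tcp_rot: [3.102, -0.018, -1.473]
contact_force: [0.8, -0.5, -0.8]
grip_width: 45.3
```

View pics/z38.png

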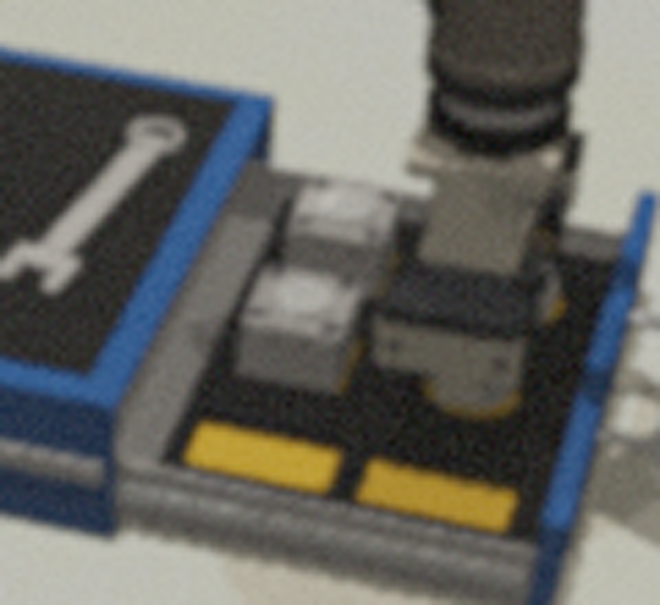

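```bash
python3 -m handwheel '{"translation":[[0,0,0],[0,0,0],[0,0,0.1],[0,0,0.2],[0,0.1,0.2],[0,0.3,0.2],[-0.03,0.35,0],[-0.03,0.35,0]],"twist":[0,0,0,0,0.118,0.118,0.118,0.118]}' 90;  python3 -m handwheel '{"translation":[[-0.03,0.3,0],[-0.03,0.3,0],[-0.03,0.3,0],[-0.03,0.3,0],[-0.03,0.3,0],[-0.03,0.3,0],[-0.03,0.3,0],[-0.02,0.3,0]],"twist":[0.118,0.118,0.118,0.118,0.118,0.118,0.118,0.118]}' 0;python3 - <<'E'
from h import *
s=cap("side","s28");show("z39",s,260,80,380,190,5.5)
c=cap("top","t28");show("z40",c,315,150,465,270,4.6)
E
```

```text
time: 66.35
tool_pos: [507.7, -23.3, 168.7]
tcp_rot: [3.107, -0.026, -0.72]
contact_force: [1.2, -0.2, 1.0]
grip_width: 59.3
time: 67.35
tool_pos: [472.2, 349.8, 180.1]
tcp_rot: [3.109, -0.04, 0.781]
contact_force: [0.7, -0.2, 0.9]
grip_width: 91.9
```

View pics/z39.png

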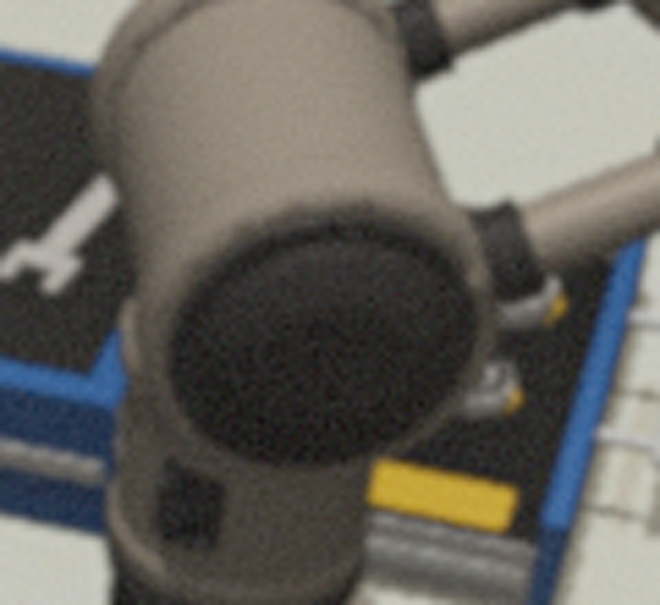

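View pics/t28.png

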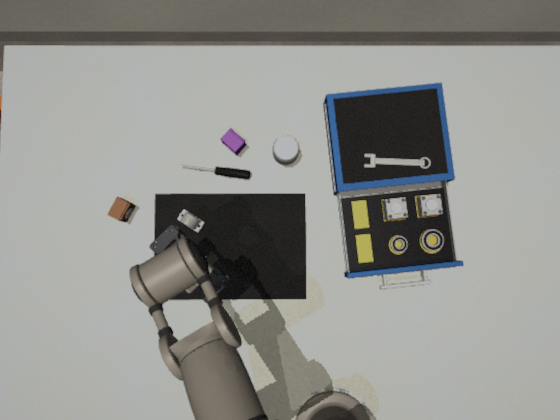

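View pics/z40.png

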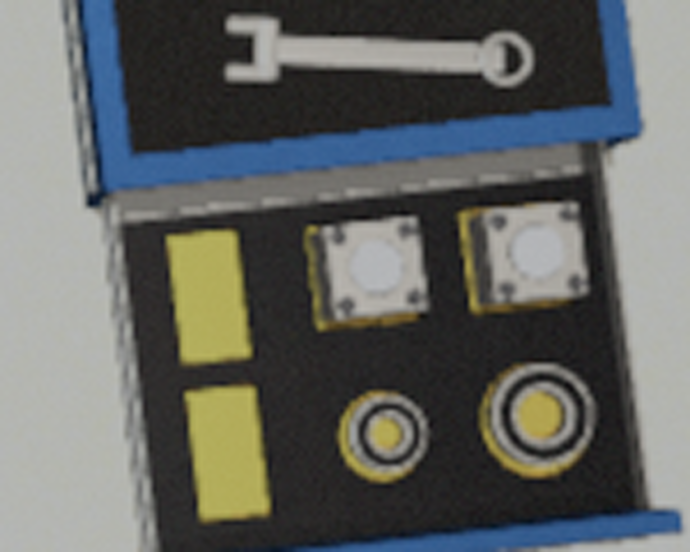

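```bash
python3 -m handwheel '{"translation":[[-0.03,0.1,0],[-0.03,0.1,0],[0,0.01,-0.1],[0,0,-0.18],[0,0,-0.18],[0,0,-0.18],[0,0,-0.1],[0,0,0]],"twist":[0.06,0.05,0.01,0,0,0,0,0]}' 0
```

```text
time: 68.45
tool_pos: [463.2, 378.1, 66.9]
tcp_rot: [3.108, -0.041, 0.961]
contact_force: [0.9, 0.2, 0.8]
grip_width: 91.5
```

```bash
python3 -m handwheel '{"translation":[[-0.005,0.025,-0.06],[0,0,-0.06],[0,0,-0.04],[0,0,-0.015],[0,0,0],[0,0,0],[0,0,0],[0,0,0]],"twist":[0,0,0,0,0,0,0,0]}' 0
```

```text
time: 69.45
tool_pos: [464.0, 383.0, 41.9]
tcp_rot: [3.106, -0.046, 0.96]
contact_force: [-0.4, 0.4, -0.1]
grip_width: 91.4
```

```bash
python3 -m handwheel '{"translation":[[-0.005,-0.005,-0.02],[0,0,0],[0,0,0],[0,0,0],[0,0,0],[0,0,0],[0,0,0],[0,0,0.05]],"twist":[0,0,0,0,0,0,0,0]}' 255
```

```text
time: 70.45
tool_pos: [462.5, 381.5, 45.7]
tcp_rot: [3.106, -0.043, 0.96]
contact_force: [0.2, 0.2, -3.4]
grip_width: 29.8
```

```bash
python3 -m handwheel '{"translation":[[0,0,0.25],[0,0,0.25],[0,-0.1,0.2],[0.05,-0.2,0.05],[0.07,-0.3,0],[0.07,-0.3,0],[0.07,-0.3,0],[0.07,-0.3,0]],"twist":[0.0,0,0,0.08,0.08,0.08,0.08,0.08]}' 255;  python3 -m handwheel '{"translation":[[0.08,-0.3,0],[0.08,-0.3,0],[0.08,-0.3,0],[0.08,-0.25,0],[0.08,-0.2,0],[0.05,-0.05,0],[0,0,0],[0,0,0]],"twist":[0.04,0,0,0,0,0,0,0]}' 255
```

```text
time: 71.45
tool_pos: [510.6, 153.2, 163.5]
tcp_rot: [3.104, -0.044, 1.615]
contact_force: [1.0, -0.6, -3.4]
grip_width: 29.7
time: 72.45
tool_pos: [578.6, -65.5, 164.2]
tcp_rot: [3.105, -0.045, 1.677]
contact_force: [-0.8, -0.2, -3.4]
grip_width: 29.9
```

```bash
python3 -m handwheel '{"translation":[[0.06,-0.055,0],[0.05,-0.045,-0.05],[0.01,0,-0.12],[0,0,-0.12],[0,0,-0.12],[0,0,-0.05],[0,0,0],[0,0,0]],"twist":[0,0,0,0,0,0,0,0]}' 255;python3 - <<'E'
from h import *
s=cap("side","s30");show("z41",s,260,80,380,190,5.5)
E
```

```text
time: 73.45
tool_pos: [599.6, -80.1, 92.0]
tcp_rot: [3.104, -0.045, 1.681]
contact_force: [0.4, 0.4, -3.2]
grip_width: 29.7
```

View pics/z41.png

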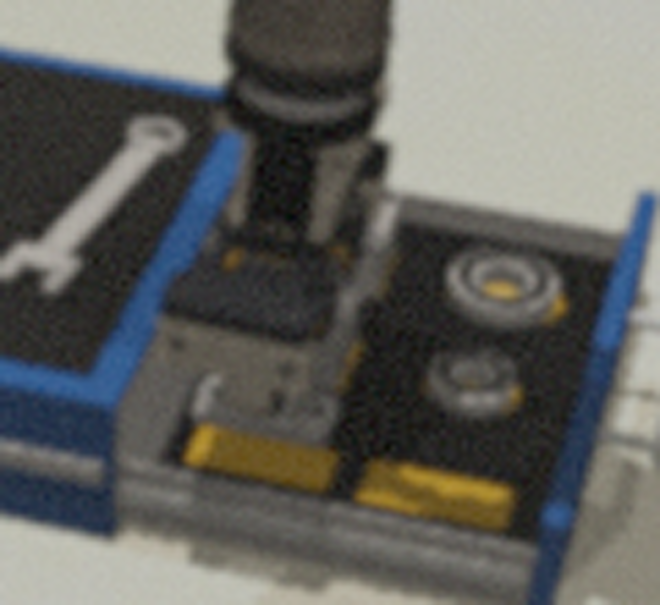

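```bash
python3 -m handwheel '{"translation":[[0,-0.025,-0.04],[0,0,-0.05],[0,0,-0.04],[0,0,-0.03],[0,0,-0.015],[0,0,-0.01],[0,0,0],[0,0,0]],"twist":[-0.005,0,0,0,0,0,0,0]}' 255;python3 - <<'E'
from h import *
s=cap("side","s31");show("z42",s,260,80,380,190,5.5)
E
```

```text
time: 74.5
tool_pos: [600.2, -84.2, 63.5]
tcp_rot: [3.102, -0.044, 1.673]
contact_force: [-0.7, -0.5, -2.9]
grip_width: 30.1
```

View pics/z42.png

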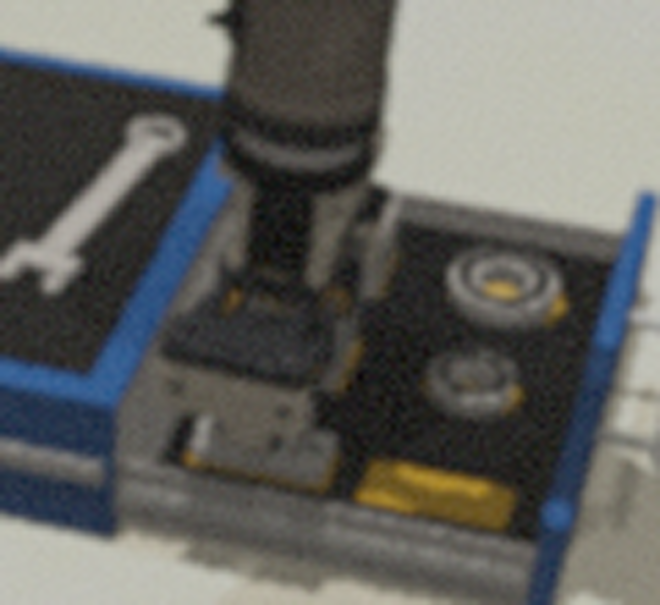

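```bash
python3 -m handwheel '{"translation":[[0,0,-0.01],[0,0,0],[0,0,0],[0,0,0.12],[0,0,0.2],[0,0,0.25],[0,0.1,0.1],[0,0.3,0]],"twist":[0,0,0,0,0,0,0,0]}' 110;  python3 -m handwheel '{"translation":[[-0.01,0.35,0],[-0.01,0.35,0],[-0.01,0.35,0],[-0.01,0.35,0],[-0.01,0.35,0],[-0.01,0.35,0],[-0.01,0.3,0],[-0.01,0.2,0]],"twist":[0.1,0.1,0.1,0.1,0.1,0.0,0.0,0.0]}' 0;python3 - <<'E'
from h import *
s=cap("side","s32");show("z43",s,185,150,385,365,2.7)
c=cap("top","t32");show("z44",c,315,150,465,270,4.6)
E
```

```text
time: 75.55
tool_pos: [601.6, -25.0, 171.2]
tcp_rot: [3.095, -0.042, 1.668]
contact_force: [-0.1, 0.2, 0.2]
grip_width: 52.4
time: 76.55
tool_pos: [582.1, 385.5, 171.9]
tcp_rot: [3.096, -0.045, 2.483]
contact_force: [-0.1, -0.7, 0.3]
grip_width: 91.9
```

View pics/z44.png

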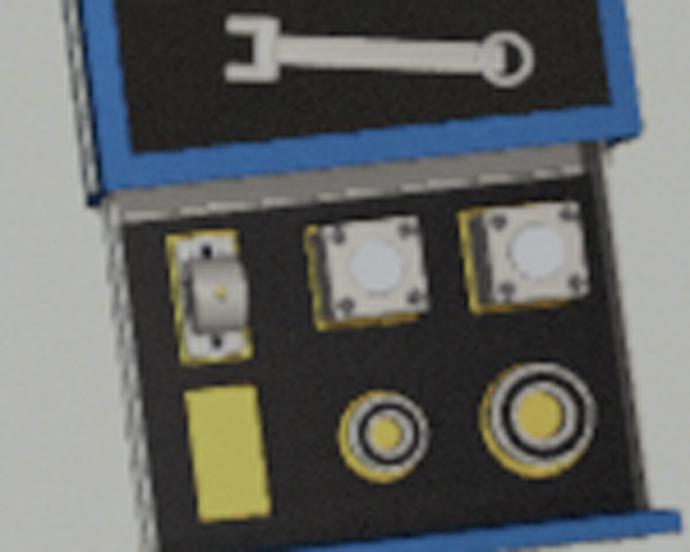

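View pics/t32.png

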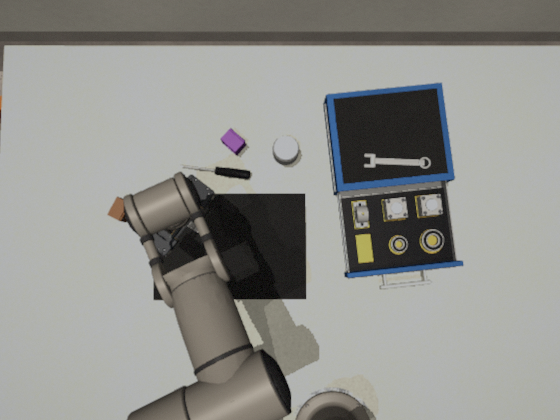

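```bash
python3 -m handwheel '{"translation":[[0.01,0.04,0],[0,0.01,-0.1],[0,0,-0.18],[0,0,-0.18],[0,0,-0.18],[0,0,-0.1],[0,0,-0.02],[0,0,0]],"twist":[0.02,0,0,0,0,0,0,0]}' 0
```

```text
time: 77.65
tool_pos: [582.7, 388.7, 50.7]
tcp_rot: [3.099, -0.046, 2.513]
contact_force: [-0.7, 0.5, -0.0]
grip_width: 91.7
```

```bash
python3 -m handwheel '{"translation":[[0.003,0.024,-0.03],[0,0,-0.03],[0,0,-0.01],[0,0,0],[0,0,0],[0,0,0],[0,0,0],[0,0,0]],"twist":[0,0,0,0,0,0,0,0]}' 0
python3 - <<'E'
from h import *
s=cap("side","s33");show("z45",s,185,200,345,340,4)
E
```

```text
time: 78.65
tool_pos: [584.5, 393.4, 42.5]
tcp_rot: [3.095, -0.044, 2.513]
contact_force: [-0.1, -0.4, -0.1]
grip_width: 91.7
```

View pics/z45.png

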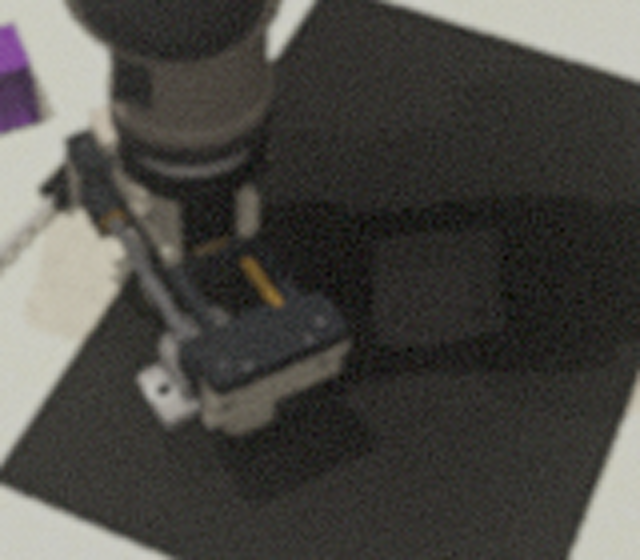

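```bash
python3 -m handwheel '{"translation":[[0,0,-0.02],[0,0,0],[0,0,0],[0,0,0],[0,0,0],[0,0,0],[0,0,0],[0,0,0.05]],"twist":[0,0,0,0,0,0,0,0]}' 255
```

```text
time: 79.7
tool_pos: [583.7, 393.3, 46.0]
tcp_rot: [3.097, -0.045, 2.514]
contact_force: [-0.5, -0.2, -3.2]
grip_width: 30.1
```

```bash
python3 -m handwheel '{"translation":[[0,0,0.25],[0,0,0.25],[0,-0.1,0.2],[-0.03,-0.2,0.05],[-0.05,-0.3,0],[-0.05,-0.3,0],[-0.05,-0.3,0],[-0.05,-0.3,0]],"twist":[0.0,0,0,-0.1,-0.1,-0.1,-0.1,-0.1]}' 255;  python3 -m handwheel '{"translation":[[-0.05,-0.3,0],[-0.05,-0.3,0],[-0.05,-0.3,0],[-0.05,-0.25,0],[-0.03,-0.2,0],[-0.02,-0.1,0],[0,0,0],[0,0,0]],"twist":[-0.02,0,0,0,0,0,0,0]}' 255
```

```text
time: 80.7
tool_pos: [547.0, 163.4, 163.0]
tcp_rot: [3.096, -0.044, 1.708]
contact_force: [1.2, -0.0, -1.7]
grip_width: 29.7
time: 81.7
tool_pos: [506.7, -63.5, 165.6]
tcp_rot: [3.094, -0.043, 1.67]
contact_force: [-0.2, 0.8, -2.3]
grip_width: 29.7
```

```bash
python3 -m handwheel '{"translation":[[-0.01,-0.09,0],[-0.005,-0.08,-0.05],[0,-0.02,-0.12],[0,0,-0.12],[0,0,-0.12],[0,0,-0.06],[0,0,0],[0,0,0]],"twist":[0,0,0,0,0,0,0,0]}' 255
```

```text
time: 82.7
tool_pos: [504.8, -94.2, 91.6]
tcp_rot: [3.094, -0.042, 1.673]
contact_force: [-0.7, 0.7, -3.0]
grip_width: 30.5
```

```bash
python3 -m handwheel '{"translation":[[0,0.002,-0.05],[0,0,-0.05],[0,0,-0.04],[0,0,-0.03],[0,0,-0.015],[0,0,0],[0,0,0],[0,0,0]],"twist":[0,0,0,0,0,0,0,0]}' 255;python3 - <<'E'
from h import *
s=cap("side","s34");show("z46",s,260,80,380,190,5.5)
E
```

```text
time: 83.7
tool_pos: [506.2, -94.1, 64.7]
tcp_rot: [3.089, -0.04, 1.674]
contact_force: [-1.9, 0.6, -0.2]
grip_width: 29.9
```

View pics/z46.png

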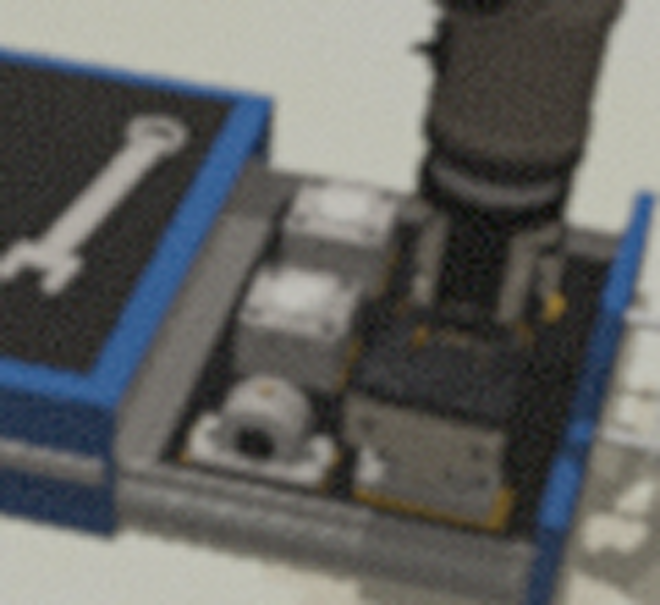

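```bash
python3 -m handwheel '{"translation":[[-0.01,0,0.01],[-0.012,0,0],[0,0,-0.01],[0,0,-0.015],[0,0,-0.01],[0,0,0],[0,0,0],[0,0,0]],"twist":[0,0,0,0,0,0,0,0]}' 255;python3 - <<'E'
from h import *
s=cap("side","s35");show("z47",s,260,80,380,190,5.5)
E
```

```text
time: 84.75
tool_pos: [502.6, -94.1, 60.6]
tcp_rot: [3.089, -0.04, 1.674]
contact_force: [-0.5, -0.2, -0.2]
grip_width: 29.9
```

View pics/z47.png

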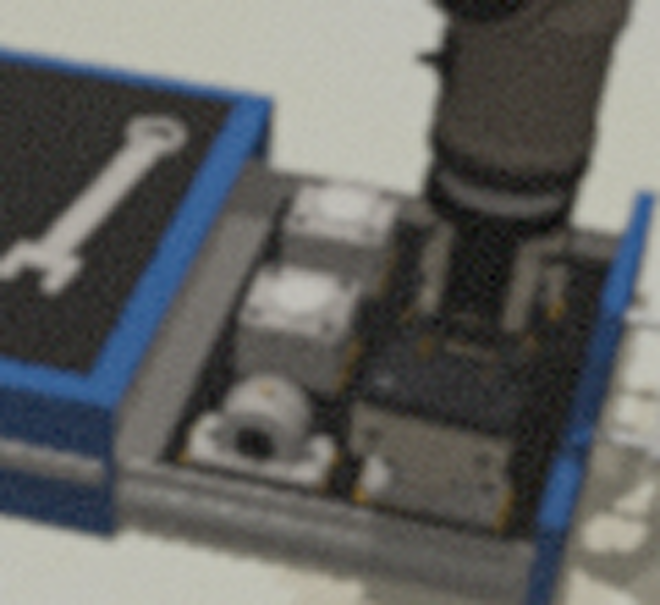

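Seated now. Release and retreat over the front.

```bash
python3 -m handwheel '{"translation":[[0,0,0],[0,0,0],[0,0,0],[0,0,0.12],[0,0,0.2],[0,0,0.2],[-0.1,0,0.05],[-0.3,0,0]],"twist":[0,0,0,0,0,0,0,0]}' 110; python3 -m handwheel '{"translation":[[-0.3,-0.1,0],[-0.2,-0.2,0],[0,-0.2,0],[0,0,0],[0,0,0],[0,0,0],[0,0,0],[0,0,0]],"twist":[0,0,0,0,0,0,0,0]}' 255;python3 - <<'E'
from h import *
s=cap("side","s36");show("z48",s,260,80,380,190,5.5)
c=cap("top","t36");show("z49",c,315,150,465,270,4.6)
E
```

```text
time: 85.8
tool_pos: [442.4, -94.4, 147.3]
tcp_rot: [3.088, -0.039, 1.675]
contact_force: [-0.4, 0.6, -0.4]
grip_width: 52.2
time: 86.8
tool_pos: [356.1, -164.6, 143.0]
tcp_rot: [3.096, -0.047, 1.677]
contact_force: [-0.2, -0.4, -0.4]
grip_width: 0.5
```

View pics/z48.png

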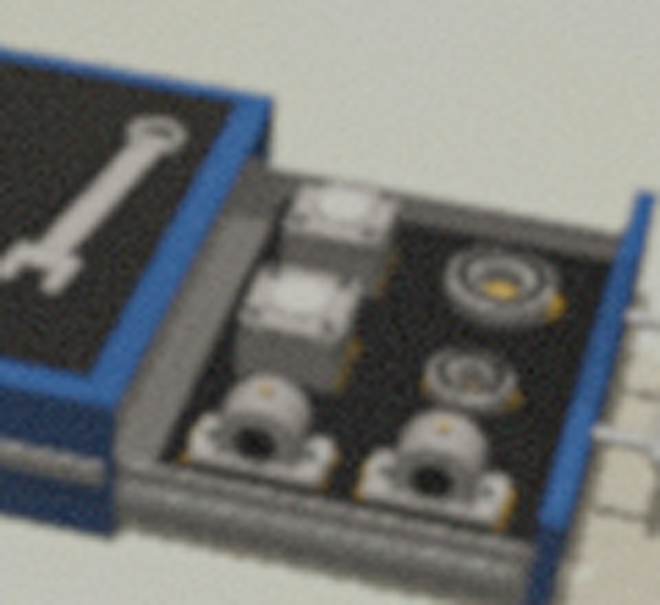

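View pics/z49.png

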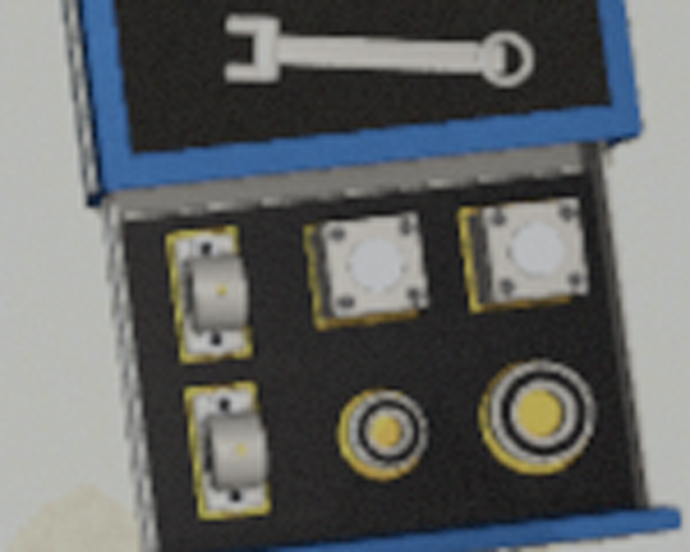

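View pics/t36.png

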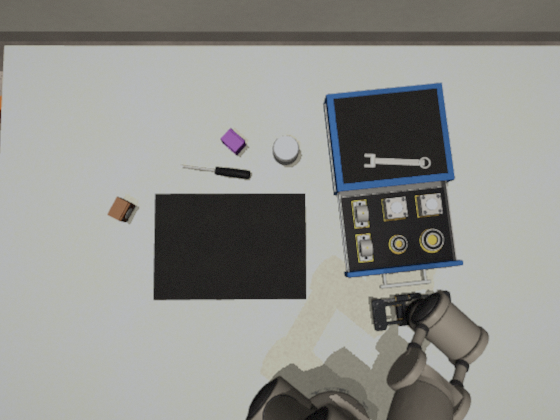

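```bash
python3 -m handwheel '{"translation":[[0.02,-0.1,-0.05],[0,-0.1,-0.12],[0,-0.01,-0.15],[0,0,-0.12],[0,0,-0.05],[0,0,0],[0,0,0],[0,0,0]],"twist":[0,0,0,0,0,0,0,0]}' 255
```

```text
time: 87.9
tool_pos: [361.3, -202.7, 66.8]
tcp_rot: [3.093, -0.042, 1.676]
contact_force: [0.3, -0.2, -0.5]
grip_width: 0.6
```

```bash
python3 -m handwheel '{"translation":[[0.03,0.003,-0.03],[0.05,0.005,0],[0.05,0.005,0],[0.05,0.005,0],[0.05,0.005,0],[0.05,0.005,0],[0.05,0.005,0],[0.05,0.005,0]],"twist":[0,0,0,0,0,0,0,0]}' 255
```

```text
time: 88.9
tool_pos: [421.4, -196.8, 62.7]
tcp_rot: [3.094, -0.041, 1.677]
contact_force: [-3.4, -2.2, 1.7]
grip_width: 0.3
```

```bash
python3 -m handwheel '{"translation":[[0.06,0.006,0],[0.06,0.006,0],[0.06,0.006,0],[0.06,0.006,0],[0.06,0.006,0],[0.06,0.006,0],[0.06,0.006,0],[0.06,0.006,0]],"twist":[0,0,0,0,0,0,0,0]}' 255
python3 - <<'E'
from h import *
s=cap("side","s37");show("z50",s,230,60,390,200,4)
E
```

```text
time: 89.9
tool_pos: [498.2, -188.9, 62.7]
tcp_rot: [3.095, -0.042, 1.677]
contact_force: [-4.0, -1.8, 2.2]
grip_width: 0.6
```

View pics/z50.png

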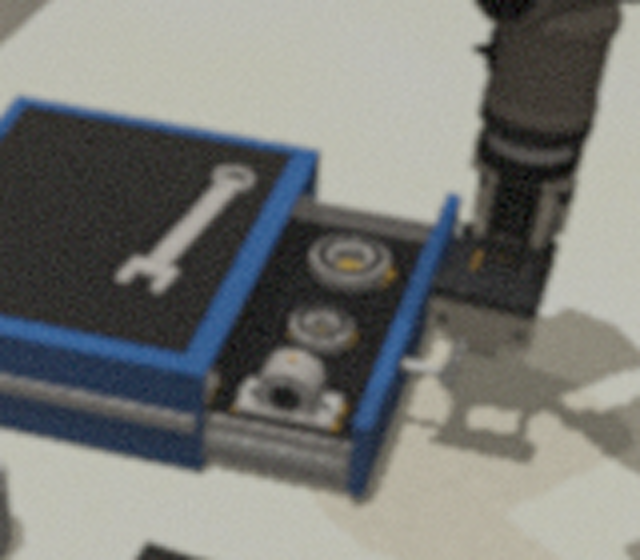

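```bash
python3 -m handwheel '{"translation":[[0.06,0.006,0],[0.06,0.006,0],[0.06,0.006,0],[0.06,0.006,0],[0.06,0.006,0],[0.06,0.006,0],[0.06,0.006,0],[0.06,0.006,0]],"twist":[0,0,0,0,0,0,0,0]}' 255; python3 -m handwheel '{"translation":[[0.04,0.004,0],[0.03,0.003,0],[0.03,0.003,0],[0.02,0.002,0],[0.02,0.002,0],[0.02,0.002,0],[0.02,0.002,0],[0.02,0.002,0]],"twist":[0,0,0,0,0,0,0,0]}' 255
python3 - <<'E'
from h import *
s=cap("side","s38");show("z51",s,230,60,390,200,4)
E
```

```text
time: 90.95
tool_pos: [574.9, -180.8, 62.4]
tcp_rot: [3.096, -0.043, 1.677]
contact_force: [-4.1, -1.1, 2.1]
grip_width: 0.7
time: 91.95
tool_pos: [605.1, -177.6, 62.2]
tcp_rot: [3.101, -0.044, 1.678]
contact_force: [-18.0, -4.3, 12.4]
grip_width: 0.4
```

View pics/z51.png

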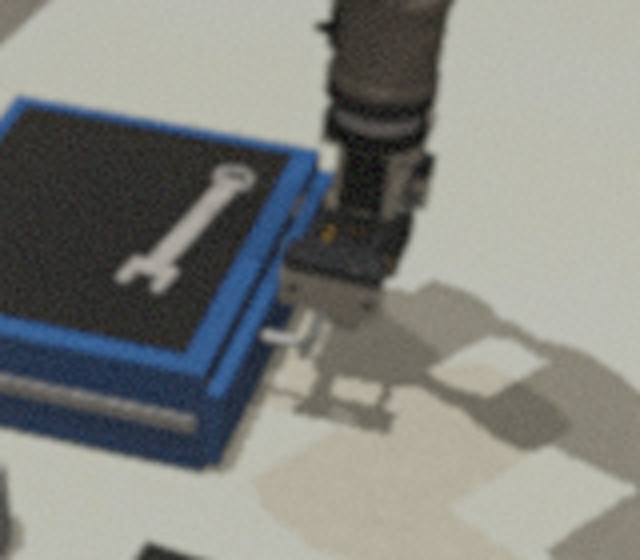

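```bash
python3 -m handwheel '{"translation":[[0.02,0.002,0],[0.02,0.002,0],[0.0,0,0],[-0.05,-0.005,0],[-0.1,-0.01,0],[-0.2,-0.02,0],[-0.3,-0.03,0.1],[-0.3,-0.03,0.2]],"twist":[0,0,0,0,0,0,0,0]}' 255; python3 -m handwheel '{"translation":[[-0.2,0,0.2],[-0.2,0,0.2],[0,0.2,0],[0,0.2,0],[0,0,0],[0,0,0],[0,0,0],[0,0,0]],"twist":[0,0,0,0,0,0,0,0]}' 255;python3 - <<'E'
from h import *
np.set_printoptions(precision=1,suppress=True)
s=cap("side","s39");
print([(round(x["score"],2),w(s,x["position"]).round(0).tolist()) for x in spot_point("side","drawer_handle")])
c=cap("top","t39");show("z53",c,315,70,465,240,3.5)
print([(round(x["score"],2),w(c,x["position"]).round(0).tolist()) for x in spot_point("top","drawer_handle")])
E
```

```text
time: 93.0
tool_pos: [461.7, -190.9, 106.0]
tcp_rot: [3.111, -0.046, 1.681]
contact_force: [0.1, -1.4, 0.9]
grip_width: 0.6
time: 94.0
tool_pos: [400.0, -132.4, 170.5]
tcp_rot: [3.099, -0.039, 1.676]
contact_force: [-0.4, 0.1, 0.3]
grip_width: 0.3
[(0.89, [628.0, -174.0, 53.0])]
[(0.9, [624.0, -176.0, 58.0])]
```

View pics/s39.png

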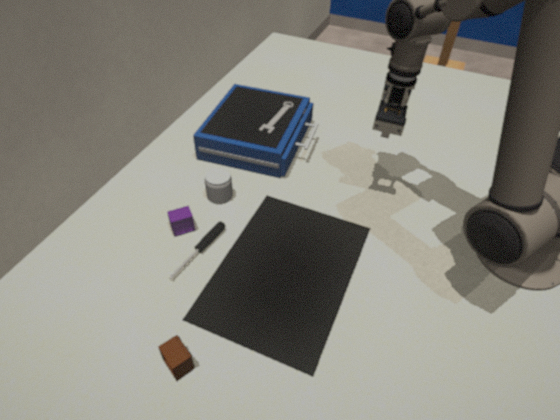

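View pics/z53.png

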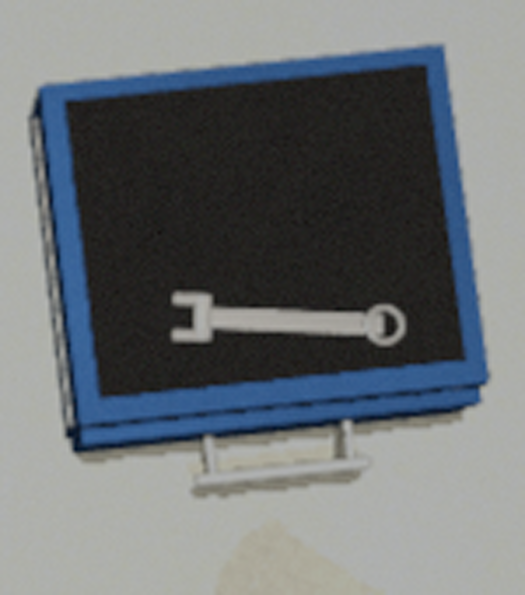

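Run:
```python
from plant import *
print(get_obs()["time"], close_job())
```

```text
the job is handed in; nothing more can be done
94.2 None
```

The job is handed in at 94.2 s: the whole set is in its nests, and the drawer is pushed fully shut with the robot clear.

- **What was there:** all six parts were on the mat – two covers, two pillow blocks and two bearings. The small bearing got knocked aside during the run, so I found it again before gripping it.
- **Drawer:** I pulled it to its outer stop. After loading I pushed it in slowly at about 4 N. The force then rose to about 18 N and I nudged slightly further. The networks put the handle about 220 mm further in than when fully out, which matches the full travel.
- **Covers:** the one I tried to topple on the mat just slid. I stood each in a square nest, tipped it over the foam edge so the open side faced down, then regripped it and laid it in its nest.
- **Blocks and bearings:** the second block first caught on the foam edge. I shifted it a few millimetres and it went in fully.
- **Last checks:** before closing, both pictures showed both bosses up, both bearings flat in their own nests and both feet inside the oblong nests. After closing, the tin, screwdriver, wrench and the brown and purple look-alikes appeared untouched, and the mat was empty.
- **Not confirmed:** the drawer has no direct position reading, and I could not see the parts once it was shut. The tool had drifted 2–5° out of vertical, and the placing was still good.

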